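# Load the imaging cabinet's tray and send it home

## Task

First take the metal calibration block out of the pulled-out tray of the white imaging cabinet and set it flat on the round black mat. Put every specimen dish that lies on the bench into the tray, each lying flat in a nest of its own shape. Then press the release lever below the tray's front so that the tray can go in, push it fully home, and last press the start button on the cabinet's roof. Leave the vials, forceps and pen cup where they are.

Things in the scene. Friction and masses are not known exactly. Their poses are not given: they have to be found in the camera images.
- cal_block: calibration block: a solid bare aluminium disc, 46 mm diameter, 24 mm high, the only metal one, with a small black dot on top; origin at its centre, z along its axis. Starts seated in one of the round nests of the tray, its upper 17 mm standing proud
- mat_top (a point): middle of the top of the round black rubber mat, 110 mm diameter, 4 mm thick, fixed on the bench to the left of the tray
- round_a: a closed round specimen dish, white lid over a slightly narrower light-grey base: 46 mm diameter, 20 mm high; origin at its centre, z along its axis. Starts lying flat on the bench; may be absent
- round_b: a closed round specimen dish, white lid over a slightly narrower light-grey base: 46 mm diameter, 20 mm high; origin at its centre, z along its axis. Starts lying flat on the bench; may be absent
- round_c: a closed round specimen dish, white lid over a slightly narrower light-grey base: 46 mm diameter, 20 mm high; origin at its centre, z along its axis. Starts lying flat on the bench; may be absent
- square_a: a closed square specimen dish, white lid over a light-grey base: 38 x 38 mm, 20 mm high; origin at its centre, x and y square to its sides. Starts lying flat on the bench; may be absent
- square_b: a closed square specimen dish, white lid over a light-grey base: 38 x 38 mm, 20 mm high; origin at its centre, x and y square to its sides. Starts lying flat on the bench; may be absent
- square_c: a closed square specimen dish, white lid over a light-grey base: 38 x 38 mm, 20 mm high; origin at its centre, x and y square to its sides. Starts lying flat on the bench; may be absent
- round_nest1 (a point): round nest for a round dish: 49 mm across, 7 mm deep, grey floor, in the dark steel tray; the point is the middle of its mouth, level with the tray's top, 40 mm above the bench; x points into the cabinet (the tray's travel), z up. A seated dish's centre is 3 mm above this point; its upper 13 mm stand proud. Two rows of nests 68 mm apart in x, three to a row 60 mm apart in y
- round_nest2 (a point): round nest for a round dish: 49 mm across, 7 mm deep, grey floor, in the dark steel tray; the point is the middle of its mouth, level with the tray's top, 40 mm above the bench; x points into the cabinet (the tray's travel), z up. A seated dish's centre is 3 mm above this point; its upper 13 mm stand proud. Two rows of nests 68 mm apart in x, three to a row 60 mm apart in y
- round_nest3 (a point): round nest for a round dish: 49 mm across, 7 mm deep, grey floor, in the dark steel tray; the point is the middle of its mouth, level with the tray's top, 40 mm above the bench; x points into the cabinet (the tray's travel), z up. A seated dish's centre is 3 mm above this point; its upper 13 mm stand proud. Two rows of nests 68 mm apart in x, three to a row 60 mm apart in y
- square_nest1 (a point): square nest for a square dish: 41 x 41 mm, 7 mm deep, grey floor, in the dark steel tray; the point is the middle of its mouth, level with the tray's top, 40 mm above the bench; x points into the cabinet (the tray's travel), z up. A seated dish's centre is 3 mm above this point; its upper 13 mm stand proud. Two rows of nests 68 mm apart in x, three to a row 60 mm apart in y
- square_nest2 (a point): square nest for a square dish: 41 x 41 mm, 7 mm deep, grey floor, in the dark steel tray; the point is the middle of its mouth, level with the tray's top, 40 mm above the bench; x points into the cabinet (the tray's travel), z up. A seated dish's centre is 3 mm above this point; its upper 13 mm stand proud. Two rows of nests 68 mm apart in x, three to a row 60 mm apart in y
- square_nest3 (a point): square nest for a square dish: 41 x 41 mm, 7 mm deep, grey floor, in the dark steel tray; the point is the middle of its mouth, level with the tray's top, 40 mm above the bench; x points into the cabinet (the tray's travel), z up. A seated dish's centre is 3 mm above this point; its upper 13 mm stand proud. Two rows of nests 68 mm apart in x, three to a row 60 mm apart in y
- tray (a joint): how far the tray is drawn out of the white cabinet (m): 0 fully home, 0.15 fully out. It starts fully out and latched: it can then go in only about 3 mm, while the release lever is up. It runs on slides with about 2 N of friction and stays where it is left. A pulled-out tray latches again by itself
- panel_top (a point): middle of the top edge of the tray's upright white front panel, 62 mm above the bench; x points into the cabinet. Panel 196 mm wide, 8 mm thick, 22 mm higher than the tray's top, lower edge 30 mm above the bench; one pushes on its outer face. When home, 30 mm are left between panel and cabinet. Front row of nests 50 mm, back row 118 mm behind this point
- lever (a joint): angle of the release lever (rad): 0 up (sprung, returns by itself), 0.26 pressed right down. The tray is free to go in above about 0.23; the lever must be kept down for the first 20 mm of the tray's travel, then may be let go. About 4 N at the pad to press it fully
- lever_pad (a point): middle of the top of the lever's black ribbed pad, which sticks out under the middle of the front panel: 45 mm long in x, 50 mm wide, 27 mm above the bench when up; x points into the cabinet, the panel's outer face is 22 mm ahead, the pivot 47 mm ahead, so this point sinks 12 mm when fully pressed. Fingers holding the pad down can slide up to the panel and push the tray in with it
- start (a joint): travel of the start button (m): 0 up, 0.006 fully down (5 N), springs back
- start_top (a point): middle of the top of the start button, a black disc 26 mm in diameter on a grey collar at the right front of the cabinet's roof (the roof is 90 mm above the bench); 112 mm above the bench when up
- vial1: bystander, leave alone: plugged vial, 25 mm diameter, 95 mm tall, standing; origin at the centre of its underside
- vial2: bystander, leave alone: plugged vial, 25 mm diameter, 95 mm tall, standing; origin at the centre of its underside
- pen_cup: bystander, leave alone: yellow pen cup, 68 mm diameter, 100 mm tall (pens to 155 mm); origin at the centre of its underside
- forceps: bystander, leave alone: steel forceps, 110 mm long in x, lying; 6 mm high; origin at the centre of its underside
Not all that is in view belongs to the job. What is shaped like the round_c but purple, red or yellow is not meant.

How it is judged:
By the outcome, as a careful person would: the job done as asked, in the order asked, and still so for the second after the job is handed in, with the robot touching nothing.
Of round_a, round_b, round_c, square_a, square_b, square_c only 4 to 6 are there at a start; the rules pass over those that are not, and their reading is None.
At some moment in a run one of round_a, round_b, round_c, square_a, square_b, square_c may be knocked a few centimetres aside while the robot is not near it.
Once in a run the grip may slacken for a moment while it holds something.
It also fails if it takes over 210 s, if anything falls off the work surface, if the arm or the gripper's body presses on something with over 40 N, if the wrist force passes 120 N, or if a joint passes its speed limit or range.

## Robot

A 6-joint arm with a two-finger parallel gripper is mounted at the origin on the work surface. World frame = base frame: x ahead of the robot, y to its left, z up, the work surface at z = 0. Lengths are in m, angles in degrees, forces in N, time in s.
With the tool pointing down it reaches from about 0.375 to 0.9 m from the base axis. Payload 3.1 kg.
Tool frame: the origin (TCP) lies at the very end of the fingers, on their centre line; the grasp point (between the pads) lies 19 mm behind it; z points along the fingers, y is the direction in which the jaws open and shut (so a half turn about z gives the same grasp; the last joint's range is limited). The gripper opens to 87 mm and grips with 3 to 60 N. Pads are 19 mm wide; open, the fingers measure 117 mm over their backs; the gripper's body (75 mm by 190 mm) begins 51 mm behind the grasp point.
Start: joints at [62.309, 30.224, 82.088, -0, 67.689, -10.227], TCP at [0.188, 0.596, 0.186] pointing down, gripper open.
Joint ranges: [-176.69, 176.69], [-43.24, 126.21], [12.49, 139.97], [-82, 262], [0, 151.66], [-163.58, 163.58]. Speed limits (degrees/s): [159.86, 159.86, 180, 180, 180, 180].

## Interface

Orientations are given as a 3x3 rotation matrix whose columns are the frame's x, y, z axes.
In Python, from rig import read_state, capture, hand_in gives the robot as it stands. The module is installed in compiled form; this text tells all that it offers.
- The arm moves only by the tool move_arm, never from a script. Its arguments are lists of equal length, an entry for each row: "linear": the shift along the tool's x, y, z in cm, a list of three; "angular": the turn, a rotation vector about the tool's x, y, z in rad, a list of three; "fingers": the gripper command: -1 is fully open, 1 is shut, values between are in proportion. In form: {"linear": [[tx, ty, tz], ...], "angular": [[wx, wy, wz], ...], "fingers": [fingers, ...]}. A call has 1 to 12 rows; each row is the pose to reach, as a shift and turn from the pose measured when the call began, along the tool's axes at that moment; what a row does not reach only later rows make up. A row lasts 1/12 s, in which the tool goes at most 41.7 mm and 7.16 degrees, less where a joint would pass 70% of its speed; a pose out of reach is approached as far as the arm can. A call with a gripper value outside its range is refused whole. The fingers move at their own pace and stop on an object; the grip force is fixed at half the most. Time passes only in rows, so rows that repeat a pose let the fingers close. It gives the time, the measured TCP pose, the force and the opening at its end, in the units of the state.
- read_state(): the state, without advancing time (a new reading comes with each control period).
- capture(name): name is "scene" or "side" or "wrist"; returns a dict with "color" (480x640x3 uint8, red, green, blue), "fx", "fy", "cx", "cy" (pixels), "view" (4x4, takes a point from world to camera coordinates); the wrist camera has in their place "hand_eye" (4x4, takes a point from camera to tool coordinates, whose origin is the TCP and whose axes are the flange's). Camera axes: x right, y down, z forward; pixel columns grow to the right and rows downward; lengths in m; the calibration is good to about 2 mm. A picture is of the moment at which its call begins: read the wrist's pose just before it. There is no depth.
- hand_in(): hands the job in, once; it reports no verdict.
The state is a dict: "time_s": time; "joint_positions": joint angles; "qvel": joint speeds; "tau": joint torques, N m; "position": TCP position; "tcp_rot": TCP orientation; "force": force on the tool from outside, world axes, zero at the start; "moment": the same for the moment, N m; "opening": opening from 0.0 (shut) to 1.0 (fully open).
Only numpy, scipy, OpenCV 4.12 (cv2) and the standard library are available. Lean on these libraries where they do the work, as an engineer would, in place of code of your own. Each camera call takes 0.05 s, during which the arm holds its last target. There are 200 camera calls.

## Working session

There is one attempt and no reset: what is moved stays moved. The work goes in short steps, Python scripts to look and compute and a tool call to move; the robot and the scene stay as the last step left them, time stands still between calls to the robot, and variables do not carry over. Pictures are saved under pics/ and viewed, about 12 in all and at most 16, crops included, and the job is handed in when it is done.

Besides the shell and the picture viewer there is one more tool, called after ">>>" by a JSON object that holds its "op" and its "data". move_arm: Moves the arm, as the interface text tells. Its arguments: {"type":"object","properties":{"linear":{"type":"array"},"angular":{"type":"array"},"fingers":{"type":"array"}},"required":["linear","angular","fingers"]}

```bash
mkdir -p pics; cat > h.py <<'E'
import numpy as np, cv2
from rig import read_state, capture, hand_in
def save(n,f,crop=None,s=1):
    im=f['color'][:,:,::-1]
    if crop: im=im[crop[1]:crop[3],crop[0]:crop[2]]
    cv2.imwrite('pics/'+n+'.png',cv2.resize(im,None,fx=s,fy=s,interpolation=cv2.INTER_CUBIC))
def cam(name):
    st=read_state(); f=capture(name)
    if 'view' in f: f['T']=np.linalg.inv(np.array(f['view']))
    else:
        T=np.eye(4);T[:3,:3]=st['tcp_rot'];T[:3,3]=st['position'];f['T']=T@np.array(f['hand_eye'])
    return f
def ray(f,u,v,z):
    d=f['T'][:3,:3]@np.array([(u-f['cx'])/f['fx'],(v-f['cy'])/f['fy'],1]);o=f['T'][:3,3]
    return o+d*(z-o[2])/d[2]
def proj(f,p):
    q=np.linalg.inv(f['T'])@np.append(p,1);return np.array([f['fx']*q[0]/q[2]+f['cx'],f['fy']*q[1]/q[2]+f['cy']])
E
python3 - <<'E'
from h import *
import pickle
for n in ['scene','side','wrist']:
    f=cam(n);save(n+'0',f);pickle.dump(f,open(n+'0.pkl','wb'));print(n,f['fx'],f['T'].round(3).tolist())
s=read_state();print(s)
a=cv2.imread('pics/side0.png');
E
```

```text
scene 527.6172018116029 [[0.807, 0.475, -0.351, 0.961], [0.59, -0.665, 0.458, -0.466], [-0.016, -0.577, -0.817, 1.015], [0.0, 0.0, 0.0, 1.0]]
side 442.7619893052473 [[0.751, -0.508, 0.421, 0.139], [-0.66, -0.563, 0.498, -0.453], [-0.016, -0.652, -0.758, 0.812], [0.0, 0.0, 0.0, 1.0]]
wrist 350.9973982144844 [[0.3, 0.918, 0.258, 0.115], [0.954, -0.289, -0.083, 0.618], [-0.002, 0.271, -0.963, 0.384], [0.0, 0.0, 0.0, 1.0]]
{'time_s': 0.15, 'joint_positions': array([ 6.23083766e+01,  3.02660401e+01,  8.21388261e+01, -5.88534065e-04,
        6.76902870e+01, -1.02271429e+01]), 'qvel': array([-0.03522208, -0.14185813, -0.21457056,  0.01881659,  0.08225569,
       -0.02039056]), 'tau': array([ 5.16880100e-04, -4.40429664e+01, -1.76842421e+01,  6.33369782e-02,
        5.52469154e-02, -1.17118338e-04]), 'position': array([0.18725277, 0.59564102, 0.18510777]), 'tcp_rot': array([[-9.53904248e-01,  3.00110150e-01, -7.63350072e-04],
       [ 3.00110985e-01,  9.53903151e-01, -1.47493338e-03],
       [ 2.85519562e-04, -1.63603496e-03, -9.99998621e-01]]), 'force': array([0.80957555, 0.82603766, 0.18202064]), 'moment': array([-0.0121659 , -0.04714603,  0.01724559]), 'opening': 0.9992753763361225}
```

View pics/scene0.png

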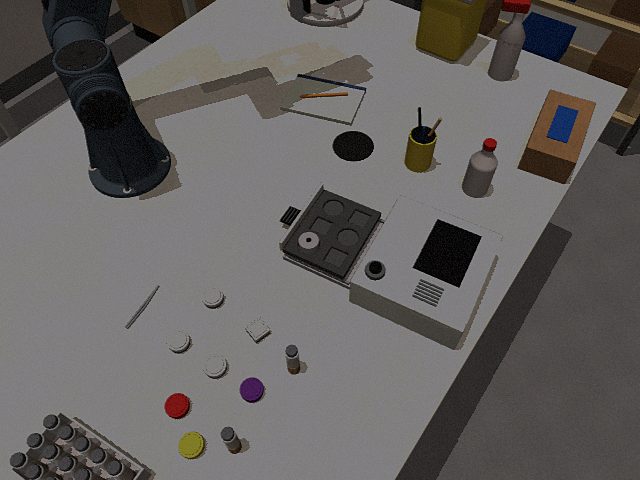

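View pics/side0.png

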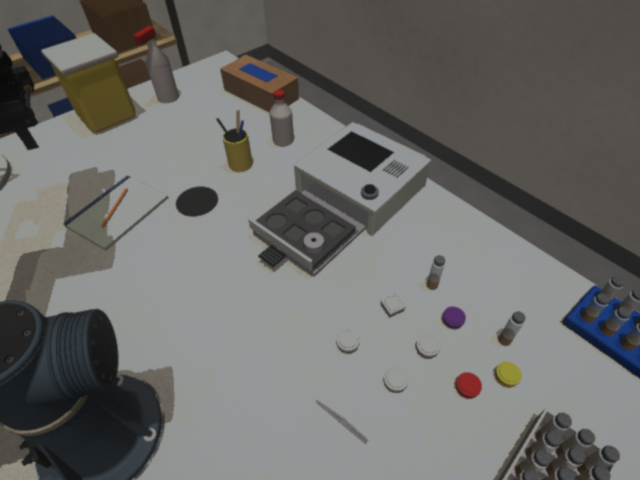

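Scene view: the white dishes are round at (213,298), (178,341) and (215,366), and square at (258,330). Red, purple and yellow discs are decoys. The metal block with the dot is in the tray at (308,240), the mat is at (353,146), the button at (375,268) and the lever at (290,215). Next I'll take crops to confirm and measure.

```bash
python3 - <<'E'
from h import *
import pickle
S=pickle.load(open('scene0.pkl','rb'));D=pickle.load(open('side0.pkl','rb'))
a=S['color'][180:290,265:405,::-1];b=D['color'][180:280,235:375,::-1]
a=cv2.resize(a,None,fx=5,fy=5,interpolation=cv2.INTER_CUBIC);cv2.imwrite('pics/tray.png',a)
save('dish',S,(120,270,320,410),4)
for n,f,r in (('scene',S,(150,280,285,400)),('side',D,(320,280,450,400))):
    im=f['color'].astype(int);g=im.min(2);x0,y0,x1,y1=r
    sub=g[y0:y1,x0:x1];bg=np.median(sub);print(n,'bg',bg,'max',sub.max())
    m=((sub>bg+14)).astype(np.uint8);m=cv2.morphologyEx(m,cv2.MORPH_CLOSE,np.ones((3,3)))
    k,l,st,c=cv2.connectedComponentsWithStats(m)
    for i in range(1,k):
        if st[i,4]>60:
            u,v=c[i]+[x0,y0];print(st[i,:].tolist(),round(u,1),round(v,1),ray(f,u,v,.02).round(4))
    mm=(im.max(2)<40).astype(np.uint8)
    k,l,st,c=cv2.connectedComponentsWithStats(mm)
    for i in range(1,k):
        if st[i,4]>300 and 50<c[i][1]<300 and 100<c[i][0]<500: print('dark',st[i].tolist(),c[i].round(1),'mat',ray(f,*c[i],.004).round(4),'btn',ray(f,*c[i],.112).round(4))
E
```

```text
scene bg 125.0 max 145
dark [0, 0, 171, 198, 10513] [101.6 105.3] mat [-0.2439  0.113   0.004 ] btn [-0.1152  0.0512  0.112 ]
dark [411, 107, 25, 37, 346] [422.  132.3] mat [0.5586 0.5444 0.004 ] btn [0.6016 0.4364 0.112 ]
dark [333, 131, 41, 30, 962] [352.9 145.7] mat [0.4341 0.3945 0.004 ] btn [0.4904 0.3026 0.112 ]
dark [282, 212, 102, 71, 414] [331.3 257.9] mat [0.5918 0.0712 0.004 ] btn [0.6312 0.0138 0.112 ]
dark [413, 219, 68, 68, 2682] [447.4 252.6] mat [0.799 0.237 0.004] btn [0.8163 0.1619 0.112 ]
side bg 148.0 max 150
dark [330, 133, 62, 38, 1165] [360.6 150.9] mat [0.8914 0.2529 0.004 ] btn [0.7908 0.1585 0.112 ]
dark [471, 163, 51, 41, 315] [498.1 184.3] mat [ 1.0618 -0.0944  0.004 ] btn [ 0.9384 -0.1424  0.112 ]
```

View pics/tray.png

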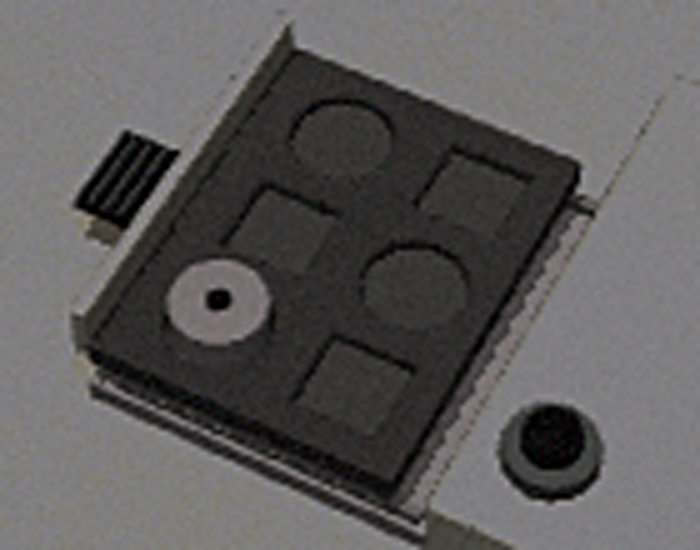

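View pics/dish.png

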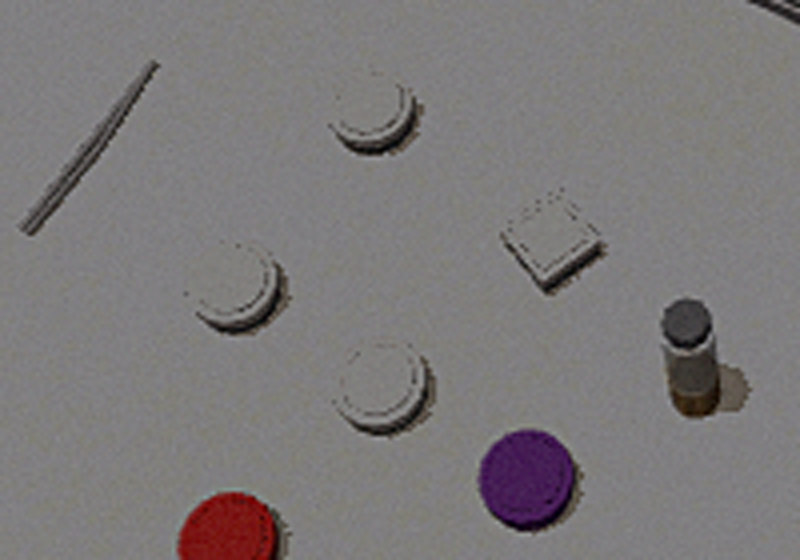

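The layout: in the front row the left nest is round, the middle square, and the right round, holding the block. In the back row it is square, round, square. The crop confirms three white rounds and one white square.

```bash
python3 - <<'E'
from h import *
import pickle
S=pickle.load(open('scene0.pkl','rb'));D=pickle.load(open('side0.pkl','rb'))
t=lambda p:(265+p[0]/5,180+p[1]/5)
P=[(342,141),(283,230),(474,194),(415,287),(356,387)]
M=np.array([(50,60),(50,0),(118,60),(118,0),(118,-60)])/1000.
W=np.array([ray(S,*t(p),.04)[:2] for p in P])
# rigid fit
A=M-M.mean(0);B=W-W.mean(0);th=np.arctan2((A[:,0]*B[:,1]-A[:,1]*B[:,0]).sum(),(A*B).sum())
R=np.array([[np.cos(th),-np.sin(th)],[np.sin(th),np.cos(th)]]);T=W.mean(0)-R@M.mean(0)
print('theta',np.degrees(th),'panel',T);print('resid mm',((W-(M@R.T+T))*1000).round(1).tolist())
print('nests',(M@R.T+T).round(4).tolist(),'block nest',(R@[.05,-.06]+T).round(4))
b=ray(S,*t((218,301)),.057);print('block',b, 'dot',ray(S,*t((218,300)),.057))
print('lever by model',R@[-.026,0]+T,'px',ray(S,*t((126,178)),.027))
print('button',ray(S,*t((553,437)),.112))
d=lambda p:(120+p[0]/4,270+p[1]/4)
for p in [(372,106),(234,281),(381,384),(551,237)]: print('dish',d(p),ray(S,*d(p),.02).round(4), 'side px',proj(D,ray(S,*d(p),.02)).round())
for p in [(501,236),(548,281),(602,239),(560,193)]: print(ray(S,*d(p),.02).round(4))
E
```

```text
theta 7.840906565923473 panel [0.48758628 0.10257885]
resid mm [[0.2, -0.7], [-0.3, 0.7], [0.3, -0.1], [-0.5, 0.1], [0.3, 0.1]]
nests [[0.5289, 0.1688], [0.5371, 0.1094], [0.5963, 0.1781], [0.6045, 0.1187], [0.6127, 0.0592]] block nest [0.5453 0.05  ]
block [0.54362662 0.05179185 0.057     ] dot [0.54330579 0.05222348 0.057     ]
lever by model [0.46182936 0.09903186] px [0.45314162 0.09941471 0.027     ]
button [0.71654516 0.04691458 0.112     ]
dish (213.0, 296.5) [ 0.4483 -0.165   0.02  ] side px [350. 338.]
dish (178.5, 340.25) [ 0.4598 -0.2808  0.02  ] side px [397. 377.]
dish (215.25, 366.0) [ 0.5577 -0.2774  0.02  ] side px [430. 343.]
dish (257.75, 329.25) [ 0.5753 -0.1677  0.02  ] side px [395. 302.]
[ 0.554  -0.1823  0.02  ]
[ 0.5896 -0.1873  0.02  ]
[ 0.5973 -0.1532  0.02  ]
[ 0.5631 -0.1458  0.02  ]
```

```bash
cat >> h.py <<'E'
from scipy.spatial.transform import Rotation as Ro
def Rd(yaw):
    c,s=np.cos(np.radians(yaw)),np.sin(np.radians(yaw));return np.array([[c,s,0],[s,-c,0],[0,0,-1.]])
def plan(*tg):
    st=read_state();R=np.array(st['tcp_rot']);p=np.array(st['position'])
    print('t',round(st['time_s'],2),'p',p.round(4),'yaw',round(np.degrees(np.arctan2(R[1,0],R[0,0])),1),'F',np.round(st['force'],1),'op',round(st['opening'],3),'j',np.round(st['joint_positions']).astype(int).tolist())
    for x,y,z,w in tg:
        lin=R.T@(np.array([x,y,z])-p)*100;ang=Ro.from_matrix(R.T@Rd(w)).as_rotvec()
        print((x,y,z,w),'lin',lin.round(2).tolist(),'ang',ang.round(3).tolist(),'rows',round(max(np.linalg.norm(lin)/4.17,np.linalg.norm(ang)/.125),1))
E
python3 - <<'E'
from h import *
plan((.3,.45,.25,170),(.56,.075,.25,187.8))
E
```

```text
t 0.15 p [0.1873 0.5956 0.1851] yaw 162.5 F [0.8 0.8 0.2] op 0.999 j [62, 30, 82, 0, 68, -10]
(0.3, 0.45, 0.25, 170) lin [-15.12, -10.52, -6.48] ang [-0.002, -0.0, -0.13] rows 4.7
(0.56, 0.075, 0.25, 187.8) lin [-51.18, -38.49, -6.44] ang [-0.002, -0.001, -0.441] rows 15.4
```

>>> {"op": "move_arm", "data": {"linear": [[-15.12, -10.52, -6.48], [-15.12, -10.52, -6.48], [-15.12, -10.52, -6.48], [-15.12, -10.52, -6.48], [-51.2, -38.5, -6.44], [-51.2, -38.5, -6.44], [-51.2, -38.5, -6.44], [-51.2, -38.5, -6.44], [-51.2, -38.5, -6.44], [-51.2, -38.5, -6.44], [-51.2, -38.5, -6.44], [-51.2, -38.5, -6.44]], "angular": [[0, 0, -0.1], [0, 0, -0.1], [0, 0, -0.1], [0, 0, -0.2], [0, 0, -0.441], [0, 0, -0.441], [0, 0, -0.441], [0, 0, -0.441], [0, 0, -0.441], [0, 0, -0.441], [0, 0, -0.441], [0, 0, -0.441]], "fingers": [-1, -1, -1, -1, -1, -1, -1, -1, -1, -1, -1, -1]}}

```text
time_s: 1.15
position: [0.4701, 0.203, 0.2469]
tcp_rot: [[-0.991, -0.136, -0.001], [-0.136, 0.991, -0.001], [0.001, -0.001, -1.0]]
force: [1.2, 0.4, 0.5]
opening: 1.0
```

```bash
python3 - <<'E'
from h import *
plan((.56,.075,.25,187.8))
E
```

```text
t 1.15 p [0.4701 0.203  0.2469] yaw -172.2 F [1.2 0.4 0.5] op 1.0 j [11, 17, 94, 0, 69, -87]
(0.56, 0.075, 0.25, 187.8) lin [-7.17, -13.9, -0.3] ang [-0.001, -0.001, -0.0] rows 3.8
```

>>> {"op": "move_arm", "data": {"linear": [[-7.17, -13.9, -0.3], [-7.17, -13.9, -0.3], [-7.17, -13.9, -0.3], [-7.17, -13.9, -0.3], [-7.17, -13.9, -0.3], [-7.17, -13.9, -0.3], [-7.17, -13.9, -0.3]], "angular": [[0, 0, 0], [0, 0, 0], [0, 0, 0], [0, 0, 0], [0, 0, 0], [0, 0, 0], [0, 0, 0]], "fingers": [-1, -1, -1, -1, -1, -1, -1]}}

```text
time_s: 1.73
position: [0.5592, 0.0752, 0.2494]
tcp_rot: [[-0.991, -0.135, -0.003], [-0.135, 0.991, -0.001], [0.003, -0.0, -1.0]]
force: [-0.4, 0.5, 0.1]
opening: 1.002
```

```bash
python3 - <<'E'
from h import *
import pickle
f=cam('wrist');pickle.dump(f,open('w1.pkl','wb'));save('w1',f)
plan()
E
```

```text
t 1.78 p [0.5589 0.0758 0.2495] yaw -172.2 F [-0.9  0.6  0.1] op 0.999 j [-4, 22, 86, 0, 72, -101]
```

View pics/w1.png

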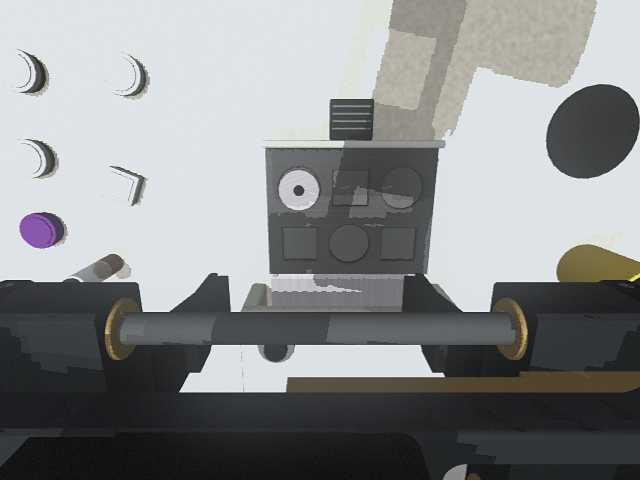

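Wrist view: the whole tray is visible, with the block at (299,189), nests in rows v≈187 and 243, the mat at (593,131) and the lever at (351,119). I'll fit from these.

```bash
python3 - <<'E'
from h import *
import pickle
f=pickle.load(open('w1.pkl','rb'))
im=cv2.cvtColor(f['color'],cv2.COLOR_RGB2GRAY)
# nest blobs by tophat against local tray
c=f['color'][135:285,255:450,::-1];cv2.imwrite('pics/w1c.png',cv2.resize(cv2.convertScaleAbs(c,alpha=1.6,beta=-20),None,fx=4,fy=4,interpolation=cv2.INTER_CUBIC))
P=[(402,187),(350,187.5),(398,243),(349,243),(299,243)]
M=np.array([(50,60),(50,0),(118,60),(118,0),(118,-60)])/1000.
W=np.array([ray(f,*p,.04)[:2] for p in P])
A=M-M.mean(0);B=W-W.mean(0);th=np.arctan2((A[:,0]*B[:,1]-A[:,1]*B[:,0]).sum(),(A*B).sum())
R=np.array([[np.cos(th),-np.sin(th)],[np.sin(th),np.cos(th)]]);T=W.mean(0)-R@M.mean(0)
print('theta',np.degrees(th),'panel',T);print('resid mm',((W-(M@R.T+T))*1000).round(1).tolist())
print('block nest',R@[.05,-.06]+T,'block',ray(f,299,189,.057))
m=(im[60:200,530:]<90).astype(np.uint8);k,l,s,cc=cv2.connectedComponentsWithStats(m);i=1+np.argmax(s[1:,4]);print('mat',s[i],ray(f,*(cc[i]+[530,60]),.004))
blk=(im[165:212,276:324]>130).astype(np.uint8);blk=cv2.morphologyEx(blk,cv2.MORPH_CLOSE,np.ones((9,9)))
cs,_=cv2.findContours(blk,0,1);e=cv2.fitEllipse(max(cs,key=len));print('blk',e,ray(f,e[0][0]+276,e[0][1]+165,.057))
E
```

```text
theta 7.7268892101620485 panel [0.4810833  0.10518661]
resid mm [[0.0, 0.2], [0.7, -0.1], [-0.2, -0.2], [-0.3, 0.4], [-0.2, -0.3]]
block nest [0.53869638 0.05245396] block [0.53865429 0.05385607 0.057     ]
mat [  17   24   92   94 6691] [0.42812904 0.39606194 0.004     ]
blk ((21.39527702331543, 25.599149703979492), (41.01060485839844, 42.31149673461914), 129.3944854736328) [0.5406645  0.05229972 0.057     ]
```

View pics/w1c.png

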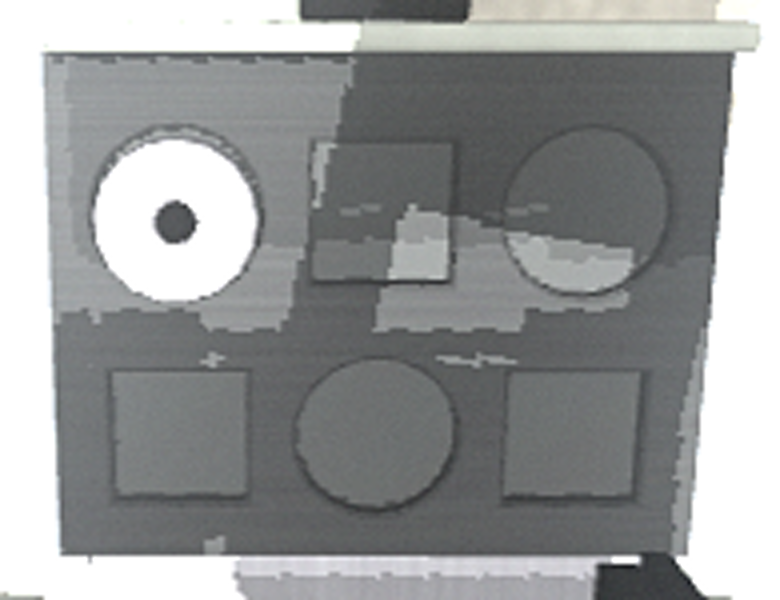

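```bash
python3 - <<'E'
from h import *
plan((.542,.052,.085,187.8),(.542,.052,.046,187.8))
import pickle
f=pickle.load(open('w1.pkl','rb'));st=read_state();T=np.eye(4);T[:3,:3]=st['tcp_rot'];T[:3,3]=st['position']
for q in [(0,.0435,0),(0,-.0435,0),(.0095,.0435,0),(-.0095,.0435,0),(0,.0585,0),(.0095,-.0435,0),(0,0,-.019)]: print(q,proj(f,(T@np.append(q,1))[:3]).round(1))
E
```

```text
t 1.78 p [0.5589 0.0758 0.2495] yaw -172.2 F [-0.9  0.6  0.1] op 0.999 j [-4, 22, 86, 0, 72, -101]
(0.542, 0.052, 0.085, 187.8) lin [1.95, -2.12, 16.46] ang [-0.0, -0.003, 0.001] rows 4.0
(0.542, 0.052, 0.046, 187.8) lin [1.94, -2.12, 20.36] ang [-0.0, -0.003, 0.001] rows 4.9
(0, 0.0435, 0) [388.4 269.3]
(0, -0.0435, 0) [244.3 269.5]
(0.0095, 0.0435, 0) [389.3 254.4]
(-0.0095, 0.0435, 0) [387.6 283.9]
(0, 0.0585, 0) [413.3 269.3]
(0.0095, -0.0435, 0) [243.4 254.6]
(0, 0, -0.019) [316.4 281.7]
```

>>> {"op": "move_arm", "data": {"linear": [[1.95, -2.12, 16.4], [1.95, -2.12, 16.4], [1.95, -2.12, 16.4], [1.95, -2.12, 16.4], [1.95, -2.12, 16.4], [1.95, -2.12, 16.4], [1.95, -2.12, 16.4], [1.95, -2.12, 16.4]], "angular": [[0, -0.003, 0], [0, -0.003, 0], [0, -0.003, 0], [0, -0.003, 0], [0, -0.003, 0], [0, -0.003, 0], [0, -0.003, 0], [0, -0.003, 0]], "fingers": [-1, -1, -1, -1, -1, -1, -1, -1]}}

```text
time_s: 2.45
position: [0.5447, 0.0527, 0.0886]
tcp_rot: [[-0.99, -0.138, 0.007], [-0.138, 0.99, -0.001], [-0.006, -0.002, -1.0]]
force: [0.7, -0.1, 0.4]
opening: 0.997
```

```bash
python3 - <<'E'
from h import *
import pickle
plan((.542,.052,.085,187.8),(.542,.052,.046,187.8))
f=cam('wrist');save('w2',f,(170,100,470,320),2.6)
im=cv2.cvtColor(f['color'],cv2.COLOR_RGB2GRAY)
for p in [(.5407,.0523,.057),(.5436,.052,.057)]: print(proj(f,p))
T=np.eye(4);st=read_state();T[:3,:3]=st['tcp_rot'];T[:3,3]=st['position']
for q in [(.0095,.0435,0),(-.0095,.0435,0),(.0095,.0585,0)]: print(q,proj(f,(T@np.append(q,1))[:3]).round(1))
E
```

```text
t 2.45 p [0.5447 0.0527 0.0886] yaw -172.1 F [ 0.7 -0.1  0.4] op 0.997 j [-6, 32, 99, 0, 49, -104]
(0.542, 0.052, 0.085, 187.8) lin [0.28, -0.03, 0.36] ang [-0.002, 0.006, 0.002] rows 0.1
(0.542, 0.052, 0.046, 187.8) lin [0.31, -0.02, 4.26] ang [-0.002, 0.006, 0.002] rows 1.0
[315.72727384 247.44649515]
[314.71892746 251.36226224]
(0.0095, 0.0435, 0) [388.1 254.6]
(-0.0095, 0.0435, 0) [386.3 284.1]
(0.0095, 0.0585, 0) [413.2 254.6]
```

View pics/w2.png

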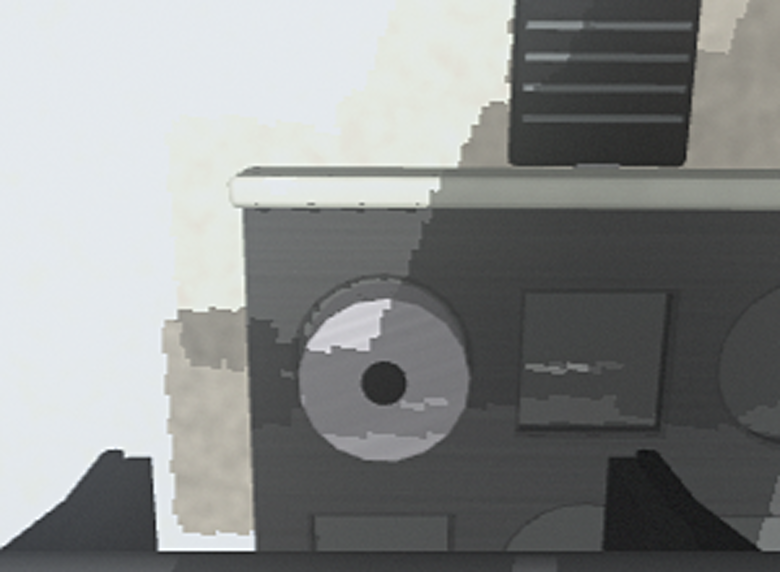

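Block dot is at about (317.7,247.3), which agrees with the earlier wrist fix. Grasping.

```bash
python3 - <<'E'
from h import *
plan((.5415,.052,.085,187.8),(.5415,.052,.0445,187.8),(.5415,.052,.16,187.8))
E
```

```text
t 2.5 p [0.5447 0.0525 0.0887] yaw -172.1 F [0.3 0.1 0.4] op 0.999 j [-6, 32, 99, 0, 49, -104]
(0.5415, 0.052, 0.085, 187.8) lin [0.32, -0.01, 0.37] ang [-0.002, 0.007, 0.002] rows 0.1
(0.5415, 0.052, 0.0445, 187.8) lin [0.35, -0.0, 4.42] ang [-0.002, 0.007, 0.002] rows 1.1
(0.5415, 0.052, 0.16, 187.8) lin [0.27, -0.02, -7.13] ang [-0.002, 0.007, 0.002] rows 1.7
```

>>> {"op": "move_arm", "data": {"linear": [[0.32, 0, 2], [0.35, 0, 3.9], [0.35, 0, 4.42], [0.35, 0, 4.42], [0.35, 0, 4.42], [0.35, 0, 4.42]], "angular": [[-0.002, 0.007, 0.002], [-0.002, 0.007, 0.002], [-0.002, 0.007, 0.002], [-0.002, 0.007, 0.002], [-0.002, 0.007, 0.002], [-0.002, 0.007, 0.002]], "fingers": [-1, -1, -1, -1, -1, -1]}}

```text
time_s: 3.0
position: [0.5428, 0.052, 0.0459]
tcp_rot: [[-0.991, -0.136, 0.002], [-0.136, 0.991, -0.0], [-0.002, -0.001, -1.0]]
force: [0.6, -0.4, -0.0]
opening: 0.999
```

```bash
python3 - <<'E'
from h import *
plan((.5415,.052,.0445,187.8),(.5415,.052,.16,187.8))
E
```

```text
t 3.0 p [0.5428 0.052  0.0459] yaw -172.2 F [ 0.6 -0.4 -0. ] op 0.999 j [-6, 36, 100, 0, 44, -104]
(0.5415, 0.052, 0.0445, 187.8) lin [0.13, 0.02, 0.14] ang [-0.001, 0.002, -0.0] rows 0.0
(0.5415, 0.052, 0.16, 187.8) lin [0.1, 0.02, -11.41] ang [-0.001, 0.002, -0.0] rows 2.7
```

Close, then lift.

>>> {"op": "move_arm", "data": {"linear": [[0.13, 0.02, 0.14], [0.13, 0.02, 0.14], [0.13, 0.02, 0.14], [0.13, 0.02, 0.14], [0.13, 0.02, 0.14], [0.13, 0.02, 0.14], [0.1, 0, -1], [0.1, 0, -4], [0.1, 0, -8], [0.1, 0, -11], [0.1, 0, -11], [0.1, 0, -11]], "angular": [[0, 0.002, 0], [0, 0.002, 0], [0, 0.002, 0], [0, 0.002, 0], [0, 0.002, 0], [0, 0.002, 0], [0, 0.002, 0], [0, 0.002, 0], [0, 0.002, 0], [0, 0.002, 0], [0, 0.002, 0], [0, 0.002, 0]], "fingers": [1, 1, 1, 1, 1, 1, 1, 1, 1, 1, 1, 1]}}

```text
time_s: 4.0
position: [0.5429, 0.0517, 0.1578]
tcp_rot: [[-0.991, -0.136, 0.005], [-0.136, 0.991, -0.001], [-0.005, -0.002, -1.0]]
force: [-0.6, -0.2, -0.6]
opening: 0.171
```

```bash
python3 - <<'E'
from h import *
plan((.431,.395,.16,187.8),(.431,.395,.16,220),(.431,.395,.02,220))
E
```

```text
t 4.0 p [0.5429 0.0517 0.1578] yaw -172.2 F [-0.6 -0.2 -0.6] op 0.171 j [-6, 26, 96, 0, 58, -104]
(0.431, 0.395, 0.16, 187.8) lin [6.43, 35.53, -0.32] ang [-0.002, 0.005, -0.0] rows 8.7
(0.431, 0.395, 0.16, 220) lin [6.43, 35.53, -0.32] ang [-0.003, 0.004, -0.562] rows 8.7
(0.431, 0.395, 0.02, 220) lin [6.5, 35.55, 13.68] ang [-0.003, 0.004, -0.562] rows 9.3
```

Opening 0.17 is below 46 mm, so the grasp probably slipped. Looking.

```bash
python3 - <<'E'
from h import *
f=cam('wrist');save('w3',f,(170,60,470,340),2)
g=cam('scene');save('s3',g,(270,170,410,290),5)
plan()
a=cv2.imread('pics/w3.png');b=cv2.imread('pics/s3.png');b=cv2.resize(b[:,:],(0,0),fx=.28,fy=.28)
a[:b.shape[0],:b.shape[1]]=b;cv2.imwrite('pics/c3.png',a)
E
```

```text
t 4.1 p [0.5405 0.052  0.1551] yaw -172.2 F [-0.2  0.8 -0.6] op 0.083 j [-6, 26, 96, 0, 58, -104]
```

View pics/c3.png

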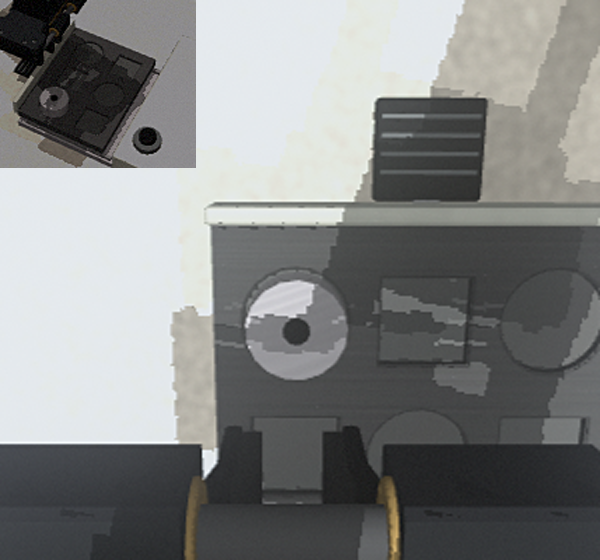

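The fingers just close slowly (about 0.85/s), so I lifted too early. The block is undisturbed, with its dot at (318,225.5). Retrying.

```bash
python3 - <<'E'
from h import *
f=cam('wrist');print(ray(f,318,225.5,.057))
plan((.541,.052,.08,187.8),(.541,.052,.044,187.8))
E
```

```text
[0.53641225 0.05365948 0.057     ]
t 4.15 p [0.5401 0.052  0.1545] yaw -172.2 F [0.4 0.5 0.3] op 0.05 j [-6, 26, 96, 0, 58, -104]
(0.541, 0.052, 0.08, 187.8) lin [-0.11, -0.01, 7.45] ang [0.0, -0.003, -0.0] rows 1.8
(0.541, 0.052, 0.044, 187.8) lin [-0.12, -0.01, 11.05] ang [0.0, -0.003, -0.0] rows 2.6
```

>>> {"op": "move_arm", "data": {"linear": [[-0.1, 0, 0], [-0.1, 0, 0], [-0.1, 0, 0], [-0.1, 0, 3], [-0.1, 0, 7], [-0.12, 0, 9], [-0.12, 0, 11], [-0.12, 0, 11], [-0.12, 0, 11], [-0.12, 0, 11], [-0.12, 0, 11], [-0.12, 0, 11]], "angular": [[0, 0, 0], [0, 0, 0], [0, 0, 0], [0, 0, 0], [0, 0, 0], [0, 0, 0], [0, 0, 0], [0, 0, 0], [0, 0, 0], [0, 0, 0], [0, 0, 0], [0, 0, 0]], "fingers": [-0.45, -0.45, -0.45, -0.45, -0.45, -0.45, -0.45, -0.45, -0.45, -0.45, -0.45, -0.45]}}

```text
time_s: 5.15
position: [0.5421, 0.0521, 0.0459]
tcp_rot: [[-0.991, -0.136, 0.0], [-0.136, 0.991, -0.001], [-0.0, -0.001, -1.0]]
force: [-0.6, 0.3, -0.0]
opening: 0.716
```

>>> {"op": "move_arm", "data": {"linear": [[0, 0, 0], [0, 0, 0], [0, 0, 0], [0, 0, 0], [0, 0, 0], [0, 0, 0]], "angular": [[0, 0, 0], [0, 0, 0], [0, 0, 0], [0, 0, 0], [0, 0, 0], [0, 0, 0]], "fingers": [1, 1, 1, 1, 1, 1]}}

```text
time_s: 5.65
position: [0.5421, 0.0521, 0.0459]
tcp_rot: [[-0.991, -0.136, 0.0], [-0.136, 0.991, -0.0], [-0.0, -0.0, -1.0]]
force: [0.2, -0.2, 0.1]
opening: 0.355
```

```bash
python3 - <<'E'
from h import *
plan((.541,.052,.14,187.8),(.431,.395,.14,210),(.431,.395,.02,210))
E
```

```text
t 5.65 p [0.5421 0.0521 0.0459] yaw -172.2 F [ 0.2 -0.2  0.1] op 0.355 j [-6, 36, 100, 0, 44, -104]
(0.541, 0.052, 0.14, 187.8) lin [0.11, 0.0, -9.41] ang [-0.0, 0.0, -0.0] rows 2.3
(0.431, 0.395, 0.14, 210) lin [6.36, 35.48, -9.43] ang [-0.0, -0.0, -0.388] rows 8.9
(0.431, 0.395, 0.02, 210) lin [6.36, 35.49, 2.57] ang [-0.0, -0.0, -0.388] rows 8.7
```

```bash
python3 - <<'E'
from h import *
g=cam('side')
f=cam('wrist');save('w4',f,(170,100,470,340),2)
save('s4',g,(230,150,390,290),4)
plan()
a=cv2.imread('pics/w4.png');b=cv2.imread('pics/s4.png');b=cv2.resize(b,(0,0),fx=.85,fy=.85)
o=np.zeros((600,800,3),np.uint8);a=cv2.resize(a,(0,0),fx=.6,fy=.6);o[:288,:360]=a[:288,:360];o[120:120+476,256+0:800]=b[:476,:544];o[:288,:256]=a[:288,104:360];cv2.imwrite('pics/c4.png',o)
E
```

```text
t 5.75 p [0.5421 0.0521 0.0458] yaw -172.2 F [0.2 0.7 0.1] op 0.261 j [-6, 36, 100, 0, 44, -104]
```

View pics/c4.png

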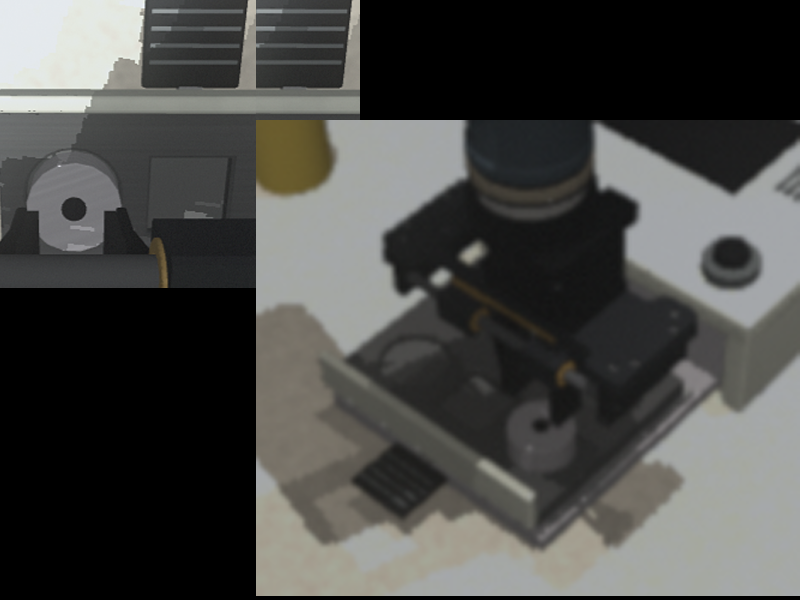

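```bash
python3 - <<'E'
from h import *
f=cam('wrist');g=cam('side');st=read_state();R=np.array(st['tcp_rot']);p=np.array(st['position'])
print(np.array(f['hand_eye']).round(4).tolist(),f['cx'],f['cy'],f['fx'],f['fy']);plan()
for z in (0,-.02,-.036):
  for y in (-.013,.013):
    q=p+R@[.0095,y,z];print(z,y,'side',proj(g,q).round(1),'crop',((proj(g,q)-[230,150])*3.4+[256,120]).round(0))
print('dot seen side',230+(541-256)/3.4,150+(425-120)/3.4,ray(g,230+(541-256)/3.4,150+(425-120)/3.4,.057))
E
```

```text
[[-0.0003, -0.9626, -0.2711, 0.0756], [1.0, -0.0003, 0.0001, 0.0003], [-0.0001, -0.2711, 0.9626, -0.1989], [0.0, 0.0, 0.0, 1.0]] 315.75253328581704 238.45467222752106 350.9973982144844 350.9973982144844
t 5.85 p [0.5421 0.0521 0.0458] yaw -172.2 F [ 0.7  0.1 -0.3] op 0.171 j [-6, 36, 100, 0, 44, -104]
0 -0.013 side [315.2 248.3] crop [546. 454.]
0 0.013 side [306.6 242.5] crop [517. 435.]
-0.02 -0.013 side [315.  242.5] crop [545. 434.]
-0.02 0.013 side [306.3 236.8] crop [515. 415.]
-0.036 -0.013 side [314.8 237.8] crop [544. 418.]
-0.036 0.013 side [306. 232.] crop [514. 399.]
dot seen side 313.8235294117647 239.70588235294116 [0.54250419 0.05168231 0.057     ]
```

The pictures show the fingertips higher than the reported TCP, clear of the block. I'll open and lower carefully while watching the force.

>>> {"op": "move_arm", "data": {"linear": [[0, 0, 0], [0, 0, 0], [0, 0, 0], [0, 0, 0], [0, 0, 0], [0, 0, 0], [0, 0, 0], [0, 0, 0.3], [0, 0, 0.5], [0, 0, 0.7], [0, 0, 0.8], [0, 0, 0.8]], "angular": [[0, 0, 0], [0, 0, 0], [0, 0, 0], [0, 0, 0], [0, 0, 0], [0, 0, 0], [0, 0, 0], [0, 0, 0], [0, 0, 0], [0, 0, 0], [0, 0, 0], [0, 0, 0]], "fingers": [-0.5, -0.5, -0.5, -0.5, -0.5, -0.5, -0.5, -0.5, -0.5, -0.5, -0.5, -0.5]}}

```text
time_s: 6.85
position: [0.5418, 0.0521, 0.0374]
tcp_rot: [[-0.991, -0.136, -0.001], [-0.136, 0.991, -0.0], [0.001, -0.0, -1.0]]
force: [-0.1, -0.4, -0.6]
opening: 0.75
```

```bash
python3 - <<'E'
from h import *
plan()
E
```

```text
t 6.85 p [0.5418 0.0521 0.0374] yaw -172.2 F [-0.1 -0.4 -0.6] op 0.75 j [-6, 37, 101, 0, 43, -104]
```

>>> {"op": "move_arm", "data": {"linear": [[0, 0, 0.4], [0, 0, 0.8], [0, 0, 1.2], [0, 0, 1.5], [0, 0, 1.5], [0, 0, 1.5]], "angular": [[0, 0, 0], [0, 0, 0], [0, 0, 0], [0, 0, 0], [0, 0, 0], [0, 0, 0]], "fingers": [-0.5, -0.5, -0.5, -0.5, -0.5, -0.5]}}

```text
time_s: 7.35
position: [0.5415, 0.0521, 0.022]
tcp_rot: [[-0.991, -0.136, -0.002], [-0.136, 0.991, -0.0], [0.002, -0.0, -1.0]]
force: [-0.3, 0.3, 1.4]
opening: 0.75
```

```bash
python3 - <<'E'
from h import *
plan()
g=cam('side');f=cam('scene');w=cam('wrist')
A=cv2.resize(g['color'][200:280,270:370,::-1],(0,0),fx=4,fy=4,interpolation=2)
B=cv2.resize(f['color'][200:280,270:370,::-1],(0,0),fx=4,fy=4,interpolation=2)
C=cv2.resize(w['color'][180:320,216:416,::-1],(0,0),fx=2,fy=2,interpolation=2)
o=np.zeros((600,800,3),np.uint8);o[:320,:400]=A;o[:320,400:]=B;o[320:600,:400]=C;cv2.imwrite('pics/c5.png',o)
E
```

```text
t 7.35 p [0.5415 0.0521 0.022 ] yaw -172.2 F [-0.3  0.3  1.4] op 0.75 j [-6, 38, 101, 0, 41, -104]
```

View pics/c5.png

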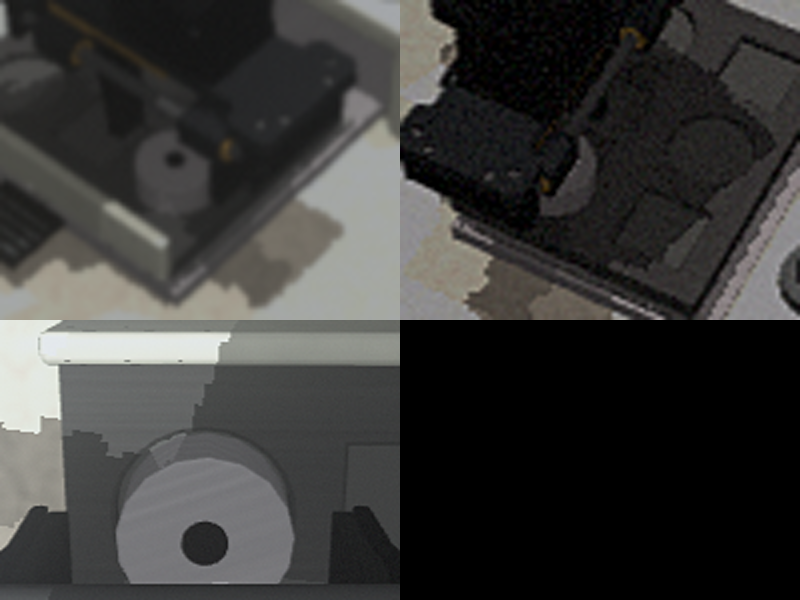

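The pads now straddle the block, with the dot centred at (318.5,291.5). The real tips are about 34 mm above the reported TCP and sit about level with the block top. Lowering 13 mm more, then closing.

>>> {"op": "move_arm", "data": {"linear": [[0, 0, 0.3], [0, 0, 0.6], [0, 0, 0.9], [0, 0, 1.1], [0, 0, 1.2], [0, 0, 1.2], [0, 0, 1.2]], "angular": [[0, 0, 0], [0, 0, 0], [0, 0, 0], [0, 0, 0], [0, 0, 0], [0, 0, 0], [0, 0, 0]], "fingers": [-0.5, -0.5, -0.5, -0.5, -0.5, -0.5, -0.5]}}

```text
time_s: 8.08
position: [0.5418, 0.0521, 0.0104]
tcp_rot: [[-0.991, -0.136, -0.001], [-0.136, 0.991, -0.0], [0.001, -0.0, -1.0]]
force: [-0.8, 0.2, 0.3]
opening: 0.746
```

>>> {"op": "move_arm", "data": {"linear": [[0, 0, 0], [0, 0, 0], [0, 0, 0], [0, 0, 0], [0, 0, 0], [0, 0, 0], [0, 0, 0], [0, 0, 0]], "angular": [[0, 0, 0], [0, 0, 0], [0, 0, 0], [0, 0, 0], [0, 0, 0], [0, 0, 0], [0, 0, 0], [0, 0, 0]], "fingers": [1, 1, 1, 1, 1, 1, 1, 1]}}

```text
time_s: 8.75
position: [0.5419, 0.0521, 0.0105]
tcp_rot: [[-0.991, -0.135, -0.001], [-0.135, 0.991, -0.0], [0.001, -0.0, -1.0]]
force: [-0.6, 0.6, 2.1]
opening: 0.514
```

```bash
python3 - <<'E'
from h import *
plan((.541,.052,.12,187.8),(.431,.395,.12,210))
w=cam('wrist');save('w6',w,(170,180,470,340),2)
E
```

```text
t 8.75 p [0.5419 0.0521 0.0105] yaw -172.2 F [-0.6  0.6  2.1] op 0.514 j [-6, 39, 101, 0, 39, -104]
(0.541, 0.052, 0.12, 187.8) lin [0.1, -0.0, -10.95] ang [-0.0, -0.001, -0.0] rows 2.6
(0.431, 0.395, 0.12, 210) lin [6.35, 35.47, -10.96] ang [-0.0, -0.001, -0.388] rows 9.0
```

Gripped at opening 0.514. Lifting and carrying to the mat.

>>> {"op": "move_arm", "data": {"linear": [[0.1, 0, -1.5], [0.1, 0, -5], [0.1, 0, -9], [1, 4, -11], [6.35, 35.4, -11], [6.35, 35.4, -11], [6.35, 35.4, -11], [6.35, 35.4, -11], [6.35, 35.4, -11], [6.35, 35.4, -11], [6.35, 35.4, -11], [6.35, 35.4, -11]], "angular": [[0, 0, 0], [0, 0, 0], [0, 0, 0], [0, 0, 0], [0, 0, -0.1], [0, 0, -0.2], [0, 0, -0.3], [0, 0, -0.388], [0, 0, -0.388], [0, 0, -0.388], [0, 0, -0.388], [0, 0, -0.388]], "fingers": [1, 1, 1, 1, 1, 1, 1, 1, 1, 1, 1, 1]}}

```text
time_s: 9.8
position: [0.4293, 0.3971, 0.1202]
tcp_rot: [[-0.865, -0.502, -0.001], [-0.502, 0.865, 0.0], [0.001, 0.001, -1.0]]
force: [1.0, -0.4, -1.5]
opening: 0.524
```

```bash
python3 - <<'E'
from h import *
plan((.431,.395,.12,210),(.431,.395,-.017,210))
E
```

```text
t 9.8 p [0.4293 0.3971 0.1202] yaw -149.9 F [ 1.  -0.4 -1.5] op 0.524 j [32, 32, 92, 0, 57, -88]
(0.431, 0.395, 0.12, 210) lin [-0.04, -0.27, 0.02] ang [0.001, -0.001, 0.002] rows 0.1
(0.431, 0.395, -0.017, 210) lin [-0.05, -0.28, 13.72] ang [0.001, -0.001, 0.002] rows 3.3
```

>>> {"op": "move_arm", "data": {"linear": [[0, -0.27, 4], [0, -0.27, 8], [0, -0.27, 11.5], [0, -0.27, 12.5], [0, -0.27, 13.1], [0, -0.27, 13.5], [0, -0.27, 13.7], [0, -0.27, 13.7], [0, -0.27, 13.7], [0, -0.27, 13.7]], "angular": [[0, 0, 0], [0, 0, 0], [0, 0, 0], [0, 0, 0], [0, 0, 0], [0, 0, 0], [0, 0, 0], [0, 0, 0], [0, 0, 0], [0, 0, 0]], "fingers": [1, 1, 1, 1, 1, 1, 1, 1, 1, 1]}}

```text
time_s: 10.63
position: [0.4316, 0.3954, -0.0153]
tcp_rot: [[-0.865, -0.502, 0.001], [-0.502, 0.865, 0.002], [-0.002, 0.001, -1.0]]
force: [0.1, 0.7, -0.8]
opening: 0.518
```

```bash
python3 - <<'E'
from h import *
plan((.431,.395,-.017,210))
E
```

```text
t 10.63 p [ 0.4316  0.3954 -0.0153] yaw -149.9 F [ 0.1  0.7 -0.8] op 0.518 j [32, 44, 96, 0, 40, -89]
(0.431, 0.395, -0.017, 210) lin [0.07, -0.0, 0.17] ang [0.001, 0.002, 0.002] rows 0.0
```

Lowering a little further until contact, then releasing.

>>> {"op": "move_arm", "data": {"linear": [[0.05, 0, 0.2], [0.05, 0, 0.3], [0.05, 0, 0.4], [0.05, 0, 0.4], [0.05, 0, 0.4]], "angular": [[0, 0, 0], [0, 0, 0], [0, 0, 0], [0, 0, 0], [0, 0, 0]], "fingers": [1, 1, 1, 1, 1]}}

```text
time_s: 11.05
position: [0.4316, 0.3954, -0.0186]
tcp_rot: [[-0.865, -0.502, 0.002], [-0.502, 0.865, 0.002], [-0.003, 0.001, -1.0]]
force: [-0.3, -0.4, 5.1]
opening: 0.524
```

>>> {"op": "move_arm", "data": {"linear": [[0, 0, 0], [0, 0, 0], [0, 0, 0], [0, 0, 0], [0, 0, 0], [0, 0, -3], [0, 0, -7], [0, 0, -11], [0, 0, -15], [0, 0, -19], [0, 0, -20], [0, 0, -20]], "angular": [[0, 0, 0], [0, 0, 0], [0, 0, 0], [0, 0, 0], [0, 0, 0], [0, 0, 0], [0, 0, 0], [0, 0, 0], [0, 0, 0], [0, 0, 0], [0, 0, 0], [0, 0, 0]], "fingers": [-0.6, -0.6, -0.6, -0.6, -0.6, -0.6, -0.6, -0.6, -0.6, -0.6, -0.6, -0.6]}}

```text
time_s: 12.05
position: [0.4335, 0.3965, 0.1855]
tcp_rot: [[-0.865, -0.502, 0.01], [-0.502, 0.865, 0.007], [-0.012, 0.001, -1.0]]
force: [0.6, 0.8, -0.4]
opening: 0.804
```

```bash
python3 - <<'E'
from h import *
plan((.56,.075,.22,187.8))
f=cam('scene');im=f['color'][120:170,325:385].astype(int)
m=(im.min(2)>70).astype(np.uint8);k,l,s,c=cv2.connectedComponentsWithStats(m);print([(s[i].tolist(),(c[i]+[325,120]).round(1).tolist(),ray(f,*(c[i]+[325,120]),.028).round(4).tolist()) for i in range(1,k) if s[i,4]>40])
E
```

```text
t 12.05 p [0.4335 0.3965 0.1855] yaw -149.9 F [ 0.6  0.8 -0.4] op 0.804 j [32, 27, 88, 0, 64, -89]
(0.56, 0.075, 0.22, 187.8) lin [5.15, -34.15, -3.55] ang [0.003, 0.012, 0.39] rows 8.3
[([0, 0, 25, 8, 85], [333.5, 123.6], [0.3578, 0.4128, 0.028]), ([0, 0, 60, 50, 1454], [361.5, 148.6], [0.4705, 0.3782, 0.028]), ([28, 14, 8, 11, 49], [356.1, 138.7], [0.4391, 0.4003, 0.028])]
```

>>> {"op": "move_arm", "data": {"linear": [[5.15, -34.2, -3.5], [5.15, -34.2, -3.5], [5.15, -34.2, -3.5], [5.15, -34.2, -3.5], [5.15, -34.2, -3.5], [5.15, -34.2, -3.5], [5.15, -34.2, -3.5], [5.15, -34.2, -3.5], [5.15, -34.2, -3.5], [5.15, -34.2, -3.5], [5.15, -34.2, -3.5], [5.15, -34.2, -3.5]], "angular": [[0, 0.01, 0.1], [0, 0.01, 0.2], [0, 0.01, 0.3], [0, 0.01, 0.39], [0, 0.01, 0.39], [0, 0.01, 0.39], [0, 0.01, 0.39], [0, 0.01, 0.39], [0, 0.01, 0.39], [0, 0.01, 0.39], [0, 0.01, 0.39], [0, 0.01, 0.39]], "fingers": [-0.6, -0.6, -0.6, -0.6, -0.6, -0.6, -0.6, -0.6, -0.6, -0.6, -0.6, -0.6]}}

```text
time_s: 13.1
position: [0.5566, 0.0747, 0.215]
tcp_rot: [[-0.991, -0.136, -0.009], [-0.136, 0.991, 0.002], [0.009, 0.003, -1.0]]
force: [0.0, 0.1, 0.2]
opening: 0.795
```

>>> {"op": "move_arm", "data": {"linear": [[0, 0, 0], [0, 0, 0], [0, 0, 0], [0, 0, 0]], "angular": [[0, 0, 0], [0, 0, 0], [0, 0, 0], [0, 0, 0]], "fingers": [-0.6, -0.6, -0.6, -0.6]}}

```text
time_s: 13.43
position: [0.5562, 0.0757, 0.215]
tcp_rot: [[-0.99, -0.137, -0.009], [-0.137, 0.991, 0.002], [0.009, 0.003, -1.0]]
force: [-0.4, -0.2, 0.1]
opening: 0.798
```

```bash
python3 - <<'E'
from h import *
import pickle
plan()
f=cam('wrist');pickle.dump(f,open('w7.pkl','wb'));plan()
q=np.array([proj(f,(x,y,.04)) for x,y in [(.48,.2),(.48,0.0),(.66,0.0),(.66,.23)]]);print(q.round())
u0,v0=q.min(0).astype(int)-8;u1,v1=q.max(0).astype(int)+8;print(u0,v0,u1,v1)
u0=max(u0,0);v0=max(v0,0)
s=min(800/(u1-u0),600/(v1-v0));print('scale',s,'off',u0,v0)
f['color']=cv2.convertScaleAbs(f['color'],alpha=1.6,beta=-20);save('w7',f,(u0,v0,u1,v1),s)
E
```

```text
t 13.43 p [0.5562 0.0757 0.215 ] yaw -172.1 F [-0.4 -0.2  0.1] op 0.798 j [-4, 24, 89, 0, 68, -102]
t 13.48 p [0.5564 0.0755 0.2151] yaw -172.1 F [0.6 0.6 1. ] op 0.799 j [-4, 24, 89, 0, 68, -102]
[[443. 158.]
 [252. 131.]
 [238. 292.]
 [433. 317.]]
229 122 451 324
scale 2.9702970297029703 off 229 122
```

View pics/w7.png

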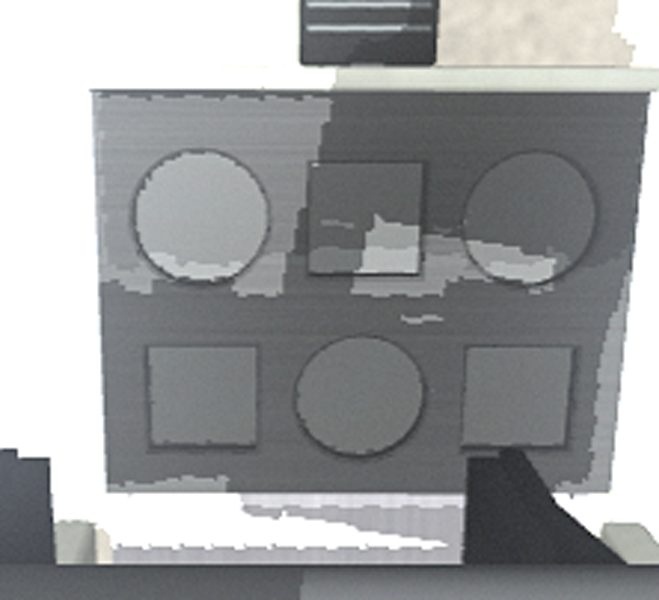

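```bash
python3 - <<'E'
from h import *
import pickle
f=pickle.load(open('w7.pkl','rb'))
P=[(229+a/2.9703,122+b/2.9703) for a,b in [(530,217),(365,218),(202,216),(517,397),(361,396),(203,396)]]
M=np.array([(50,60),(50,0),(50,-60),(118,60),(118,0),(118,-60)])/1000.
for zz in (.04,.03,.05):
    W=np.array([ray(f,*p,zz)[:2] for p in P])
    A=M-M.mean(0);B=W-W.mean(0);th=np.arctan2((A[:,0]*B[:,1]-A[:,1]*B[:,0]).sum(),(A*B).sum())
    R=np.array([[np.cos(th),-np.sin(th)],[np.sin(th),np.cos(th)]]);T=W.mean(0)-R@M.mean(0)
    print(zz,'scale',np.sqrt((B**2).sum()/(A**2).sum()),'theta',np.degrees(th),'panel',T,'resid',((W-(M@R.T+T))*1000).round(1).tolist());print('nests',(M@R.T+T).round(4).tolist())
E
```

```text
0.04 scale 0.9903611748944048 theta 7.678953924790985 panel [0.48130504 0.10572406] resid [[-0.0, -0.8], [0.5, -0.2], [-0.2, 1.0], [0.2, -0.8], [-0.2, 0.2], [-0.1, 0.6]]
nests [[0.5228, 0.1719], [0.5309, 0.1124], [0.5389, 0.0529], [0.5902, 0.181], [0.5982, 0.1215], [0.6063, 0.062]]
0.03 scale 1.0168004487860016 theta 7.6789539247909975 panel [0.48347773 0.10710436] resid [[-1.1, 0.6], [-0.4, -0.4], [-0.9, -0.7], [0.8, 0.9], [0.7, 0.4], [1.0, -0.8]]
nests [[0.525, 0.1732], [0.533, 0.1138], [0.541, 0.0543], [0.5924, 0.1823], [0.6004, 0.1229], [0.6084, 0.0634]]
0.05 scale 0.9639219010028077 theta 7.67895392479101 panel [0.47913236 0.10434376] resid [[1.1, -2.2], [1.4, -0.1], [0.4, 2.6], [-0.5, -2.5], [-1.1, 0.1], [-1.3, 2.1]]
nests [[0.5207, 0.1705], [0.5287, 0.111], [0.5367, 0.0516], [0.5881, 0.1796], [0.5961, 0.1201], [0.6041, 0.0606]]
```

```bash
python3 - <<'E'
from h import *
plan((.534,.111,.016,187.7))
E
```

```text
t 13.48 p [0.5564 0.0755 0.2151] yaw -172.1 F [0.6 0.6 1. ] op 0.799 j [-4, 24, 89, 0, 68, -102]
(0.534, 0.111, 0.016, 187.7) lin [1.56, 3.77, 19.94] ang [0.003, -0.009, 0.003] rows 4.9
```

>>> {"op": "move_arm", "data": {"linear": [[1.56, 3.77, 4], [1.56, 3.77, 8], [1.56, 3.77, 12], [1.56, 3.77, 15], [1.56, 3.77, 18], [1.56, 3.77, 19], [1.56, 3.77, 19.9], [1.56, 3.77, 19.9], [1.56, 3.77, 19.9], [1.56, 3.77, 19.9], [1.56, 3.77, 19.9], [1.56, 3.77, 19.9]], "angular": [[0.003, -0.009, 0], [0.003, -0.009, 0], [0.003, -0.009, 0], [0.003, -0.009, 0], [0.003, -0.009, 0], [0.003, -0.009, 0], [0.003, -0.009, 0], [0.003, -0.009, 0], [0.003, -0.009, 0], [0.003, -0.009, 0], [0.003, -0.009, 0], [0.003, -0.009, 0]], "fingers": [-0.6, -0.6, -0.6, -0.6, -0.6, -0.6, -0.6, -0.6, -0.6, -0.6, -0.6, -0.6]}}

```text
time_s: 14.48
position: [0.5352, 0.111, 0.0179]
tcp_rot: [[-0.991, -0.137, 0.003], [-0.137, 0.991, 0.0], [-0.003, -0.0, -1.0]]
force: [-0.6, -0.2, -0.0]
opening: 0.798
```

```bash
python3 - <<'E'
from h import *
import pickle
plan()
f=cam('wrist');pickle.dump(f,open('w8.pkl','wb'))
for p in [(.5309,.1124,.04),(.5371,.1094,.04)]: print(proj(f,p))
f['color']=cv2.convertScaleAbs(f['color'],alpha=1.6,beta=-20);save('w8',f,(190,110,440,310),3)
E
```

```text
t 14.48 p [0.5352 0.111  0.0179] yaw -172.1 F [-0.6 -0.2 -0. ] op 0.798 j [0, 39, 101, 0, 40, -98]
[318.86152087 277.31993332]
[311.82244981 287.12173366]
```

View pics/w8.png

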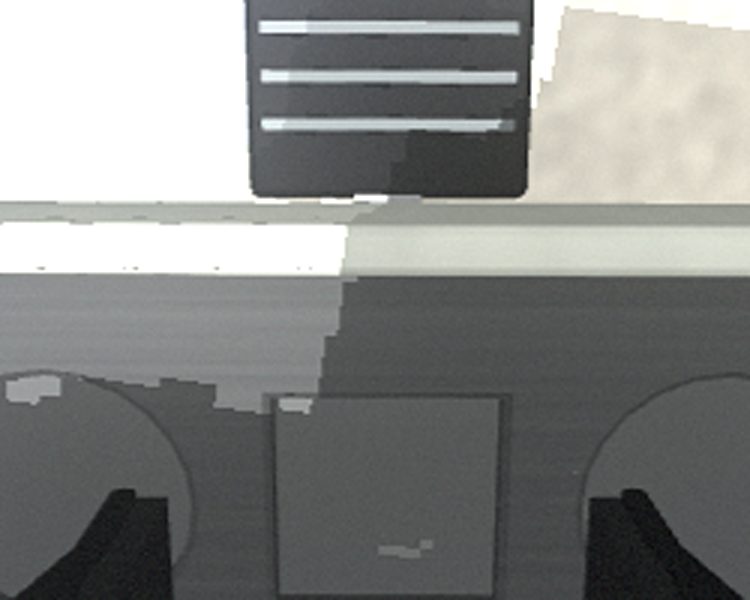

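```bash
python3 - <<'E'
from h import *
import pickle
f=pickle.load(open('w8.pkl','rb'));th=np.radians(7.75);d=np.array([np.cos(th),np.sin(th),0])
for v in (240.5,241.3,242):
    e=ray(f,319.3,v,.04);print('FM nest',e+d*.0205)
# measured with depth from width 82px
for dep in (.174,.177):
    c=np.array([(319.3-f['cx'])/f['fx']*dep,(241.3-f['cy'])/f['fx']*dep,dep,1]);print((f['T']@c)[:3]+d*.0205)
plan((.57,-.16,.15,190),(.57,-.16,.15,170))
E
```

```text
FM nest [0.53067002 0.11251171 0.04      ]
FM nest [0.53110258 0.1125726  0.04      ]
FM nest [0.53148153 0.11262595 0.04      ]
[0.52832243 0.11208991 0.04959008]
[0.52915683 0.11223478 0.04671183]
t 14.53 p [0.5349 0.111  0.0176] yaw -172.1 F [-1.   0.7 -0.8] op 0.807 j [0, 39, 101, 0, 40, -98]
(0.57, -0.16, 0.15, 190) lin [0.2, -27.33, -13.23] ang [-0.0, 0.003, -0.037] rows 7.3
(0.57, -0.16, 0.15, 170) lin [0.2, -27.33, -13.23] ang [0.0, 0.003, 0.312] rows 7.3
```

```bash
python3 - <<'E'
from h import *
import pickle
S=pickle.load(open('scene0.pkl','rb'))
print('vial1',ray(S,293,371,0),'vial2',ray(S,234,450,0),'purple',ray(S,251,390,.02))
plan((.571,-.165,.06,169.5))
E
```

```text
vial1 [ 0.68285306 -0.19031158  0.        ] vial2 [ 0.68669697 -0.37271755  0.        ] purple [ 0.64603858 -0.27281547  0.02      ]
t 14.53 p [0.5349 0.111  0.0176] yaw -172.1 F [-1.   0.7 -0.8] op 0.807 j [0, 39, 101, 0, 40, -98]
(0.571, -0.165, 0.06, 169.5) lin [0.19, -27.84, -4.23] ang [0.0, 0.003, 0.321] rows 6.8
```

>>> {"op": "move_arm", "data": {"linear": [[0, 0, -5], [0, 0, -9], [0.2, -5, -13], [0.2, -10, -13], [0.2, -27.3, -13], [0.2, -27.3, -13], [0.2, -27.3, -13], [0.2, -27.3, -13], [0.2, -27.3, -13], [0.2, -27.3, -13], [0.2, -27.3, -13], [0.2, -27.3, -13]], "angular": [[0, 0, 0], [0, 0, 0], [0, 0, 0.1], [0, 0, 0.2], [0, 0, 0.31], [0, 0, 0.31], [0, 0, 0.31], [0, 0, 0.31], [0, 0, 0.31], [0, 0, 0.31], [0, 0, 0.31], [0, 0, 0.31]], "fingers": [-0.6, -0.6, -0.6, -0.6, -0.6, -0.6, -0.6, -0.6, -0.6, -0.6, -0.6, -0.6]}}

```text
time_s: 15.53
position: [0.5692, -0.1592, 0.1477]
tcp_rot: [[-0.985, 0.173, 0.002], [0.173, 0.985, 0.001], [-0.002, 0.001, -1.0]]
force: [-0.1, -0.2, 1.1]
opening: 0.799
```

```bash
cat >> h.py <<'E'
def dishes(f,tag=None):
    """white dishes in the wrist view: edges of the lid -> contours"""
    im=f['color'][:300];print('bg',np.median(im,axis=(0,1)),'max',im.max())
E
python3 - <<'E'
from h import *
import pickle
plan((.571,-.165,.03,169.5))
f=cam('wrist');pickle.dump(f,open('w9.pkl','wb'))
g=np.clip((f['color'].astype(float)-150)*2.4,0,255).astype(np.uint8);f['color']=g;save('w9',f,(120,80,520,320),2)
E
```

```text
t 15.53 p [ 0.5692 -0.1592  0.1477] yaw 170.1 F [-0.1 -0.2  1.1] op 0.799 j [-27, 30, 89, 0, 60, -107]
(0.571, -0.165, 0.03, 169.5) lin [-0.25, -0.56, 11.77] ang [0.001, 0.002, 0.01] rows 2.8
```

View pics/w9.png

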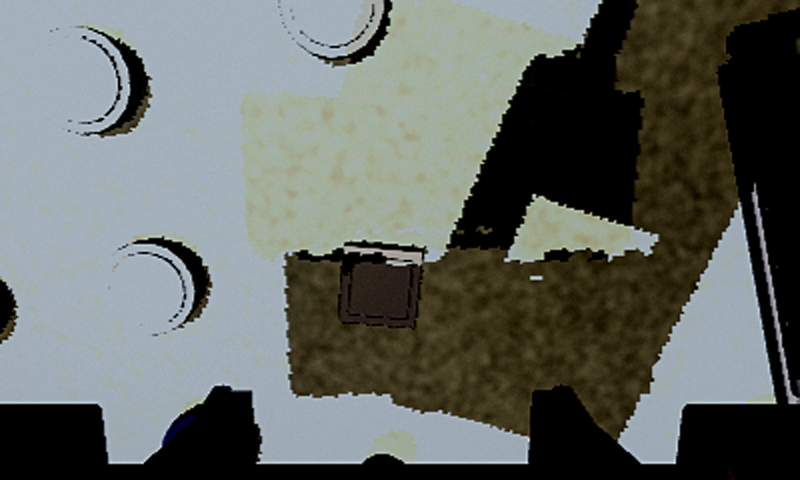

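Wrist view: the square dish top is at (310.5,223), turned about 4° to the tool. Round dishes are at (287,85), (159,120) and (195,223).

```bash
python3 - <<'E'
from h import *
import pickle
f=pickle.load(open('w9.pkl','rb'))
p=ray(f,310.5,223,.02);print('sq',p,[ray(f,u,v,.02).round(4).tolist() for u,v in ((287,85),(159,120),(195,223))])
q=[ray(f,120+a/2,80+b/2,.02)[:2] for a,b in ((345,245),(424,250),(415,327),(338,322))]
for i in range(4): d=q[(i+1)%4]-q[i];print(np.hypot(*d).round(4),np.degrees(np.arctan2(d[1],d[0])).round(1))
plan((p[0],p[1],-.004,166.3))
E
```

```text
sq [ 0.56964435 -0.16430367  0.02      ] [[0.4462, -0.1627, 0.02], [0.4547, -0.2794, 0.02], [0.5506, -0.2729, 0.02]]
0.0372 76.4
0.038 -15.8
0.0374 -103.8
0.0379 163.9
t 15.58 p [ 0.5692 -0.1584  0.1477] yaw 170.1 F [-0.3  0.9  0.5] op 0.799 j [-26, 30, 89, 0, 60, -107]
(np.float64(0.5696443531333432), np.float64(-0.16430367410104976), -0.004, 166.3) lin [-0.12, -0.6, 15.17] ang [0.001, 0.002, 0.067] rows 3.6
```

>>> {"op": "move_arm", "data": {"linear": [[-0.1, -0.6, 4], [-0.1, -0.6, 8], [-0.1, -0.6, 12], [-0.1, -0.6, 14.5], [-0.1, -0.6, 16.3], [-0.1, -0.6, 17.1], [-0.1, -0.6, 17.3], [-0.1, -0.6, 17.3], [-0.1, -0.6, 17.3], [-0.1, -0.6, 17.3]], "angular": [[0, 0, 0.085], [0, 0, 0.085], [0, 0, 0.085], [0, 0, 0.085], [0, 0, 0.085], [0, 0, 0.085], [0, 0, 0.085], [0, 0, 0.085], [0, 0, 0.085], [0, 0, 0.085]], "fingers": [-0.6, -0.6, -0.6, -0.6, -0.6, -0.6, -0.6, -0.6, -0.6, -0.6]}}

```text
time_s: 16.42
position: [0.5707, -0.1645, -0.0237]
tcp_rot: [[-0.967, 0.254, 0.005], [0.254, 0.967, -0.0], [-0.004, 0.001, -1.0]]
force: [0.0, 0.1, 0.8]
opening: 0.802
```

```bash
python3 - <<'E'
from h import *
plan((.5696,-.1643,-.025,165.2))
E
```

```text
t 16.42 p [ 0.5707 -0.1645 -0.0237] yaw 165.3 F [0.  0.1 0.8] op 0.802 j [-27, 45, 95, 0, 40, -102]
(0.5696, -0.1643, -0.025, 165.2) lin [0.11, -0.01, 0.13] ang [0.001, 0.004, 0.002] rows 0.0
```

>>> {"op": "move_arm", "data": {"linear": [[0.1, 0, 0.1], [0.1, 0, 0.1], [0.1, 0, 0.1], [0.1, 0, 0.1], [0.1, 0, 0.1], [0.1, 0, 0.1], [0.1, 0, 0.1], [0.1, 0, 0.1], [0.1, 0, 0.1]], "angular": [[0, 0.004, 0], [0, 0.004, 0], [0, 0.004, 0], [0, 0.004, 0], [0, 0.004, 0], [0, 0.004, 0], [0, 0.004, 0], [0, 0.004, 0], [0, 0.004, 0]], "fingers": [1, 1, 1, 1, 1, 1, 1, 1, 1]}}

```text
time_s: 17.17
position: [0.5697, -0.1643, -0.0246]
tcp_rot: [[-0.967, 0.254, 0.001], [0.254, 0.967, 0.001], [-0.0, 0.001, -1.0]]
force: [-0.4, -0.1, 0.7]
opening: 0.429
```

```bash
python3 - <<'E'
from h import *
plan((.5696,-.1643,.09,165.2),(.5902,.181,.09,187.7),(.5902,.181,.025,187.7))
E
```

```text
t 17.17 p [ 0.5697 -0.1643 -0.0246] yaw 165.3 F [-0.4 -0.1  0.7] op 0.429 j [-27, 45, 95, 0, 40, -102]
(0.5696, -0.1643, 0.09, 165.2) lin [0.0, 0.0, -11.46] ang [0.001, 0.0, 0.002] rows 2.7
(0.5902, 0.181, 0.09, 187.7) lin [6.77, 33.93, -11.44] ang [0.001, 0.001, -0.391] rows 8.7
(0.5902, 0.181, 0.025, 187.7) lin [6.77, 33.92, -4.94] ang [0.001, 0.001, -0.391] rows 8.4
```

>>> {"op": "move_arm", "data": {"linear": [[0, 0, -3], [0, 0, -7], [0.5, 2, -11], [2, 10, -11.4], [6.77, 33.9, -11.4], [6.77, 33.9, -11.4], [6.77, 33.9, -11.4], [6.77, 33.9, -11.4], [6.77, 33.9, -11.4], [6.77, 33.9, -11.4], [6.77, 33.9, -11.4], [6.77, 33.9, -11.4]], "angular": [[0, 0, 0], [0, 0, 0], [0, 0, -0.1], [0, 0, -0.2], [0, 0, -0.3], [0, 0, -0.391], [0, 0, -0.391], [0, 0, -0.391], [0, 0, -0.391], [0, 0, -0.391], [0, 0, -0.391], [0, 0, -0.391]], "fingers": [1, 1, 1, 1, 1, 1, 1, 1, 1, 1, 1, 1]}}

```text
time_s: 18.17
position: [0.5898, 0.1877, 0.0896]
tcp_rot: [[-0.99, -0.14, 0.002], [-0.14, 0.99, 0.004], [-0.002, 0.003, -1.0]]
force: [0.0, -1.0, 0.9]
opening: 0.432
```

```bash
python3 - <<'E'
from h import *
plan((.5902,.181,.022,187.7),(.5902,.181,.009,187.7))
E
```

```text
t 18.17 p [0.5898 0.1877 0.0896] yaw -171.9 F [ 0.  -1.   0.9] op 0.432 j [7, 36, 88, 0, 55, -91]
(0.5902, 0.181, 0.022, 187.7) lin [0.08, -0.69, 6.76] ang [0.003, 0.002, 0.006] rows 1.6
(0.5902, 0.181, 0.009, 187.7) lin [0.08, -0.69, 8.06] ang [0.003, 0.002, 0.006] rows 1.9
```

>>> {"op": "move_arm", "data": {"linear": [[0.08, -0.69, 0], [0.08, -0.69, 2], [0.08, -0.69, 4], [0.08, -0.69, 6], [0.08, -0.69, 6.9], [0.08, -0.69, 6.9], [0.08, -0.69, 6.9], [0.08, -0.69, 6.9], [0.08, -0.69, 6.9]], "angular": [[0.003, 0.002, 0.006], [0.003, 0.002, 0.006], [0.003, 0.002, 0.006], [0.003, 0.002, 0.006], [0.003, 0.002, 0.006], [0.003, 0.002, 0.006], [0.003, 0.002, 0.006], [0.003, 0.002, 0.006], [0.003, 0.002, 0.006]], "fingers": [1, 1, 1, 1, 1, 1, 1, 1, 1]}}

```text
time_s: 18.92
position: [0.5913, 0.1807, 0.0219]
tcp_rot: [[-0.991, -0.134, 0.003], [-0.134, 0.991, 0.001], [-0.003, 0.0, -1.0]]
force: [0.1, -0.6, -0.3]
opening: 0.431
```

```bash
python3 - <<'E'
from h import *
plan((.5902,.181,.0085,187.7))
E
```

```text
t 18.92 p [0.5913 0.1807 0.0219] yaw -172.3 F [ 0.1 -0.6 -0.3] op 0.431 j [7, 42, 90, 0, 48, -91]
(0.5902, 0.181, 0.0085, 187.7) lin [0.11, 0.04, 1.34] ang [0.0, 0.003, -0.0] rows 0.3
```

>>> {"op": "move_arm", "data": {"linear": [[0.11, 0.04, 0.3], [0.11, 0.04, 0.5], [0.11, 0.04, 0.7], [0.11, 0.04, 0.9], [0.11, 0.04, 1.1], [0.11, 0.04, 1.3], [0.11, 0.04, 1.4], [0.11, 0.04, 1.4]], "angular": [[0, 0.003, 0], [0, 0.003, 0], [0, 0.003, 0], [0, 0.003, 0], [0, 0.003, 0], [0, 0.003, 0], [0, 0.003, 0], [0, 0.003, 0]], "fingers": [1, 1, 1, 1, 1, 1, 1, 1]}}

```text
time_s: 19.58
position: [0.5903, 0.181, 0.0083]
tcp_rot: [[-0.991, -0.134, -0.0], [-0.134, 0.991, 0.0], [0.0, 0.0, -1.0]]
force: [-0.5, -0.2, 3.3]
opening: 0.429
```

```bash
python3 - <<'E'
from h import *
plan((.5902,.181,.0085,187.7))
E
```

```text
t 19.58 p [0.5903 0.181  0.0083] yaw -172.3 F [-0.5 -0.2  3.3] op 0.429 j [7, 43, 90, 0, 46, -91]
(0.5902, 0.181, 0.0085, 187.7) lin [0.01, -0.0, -0.02] ang [0.0, -0.0, -0.0] rows 0.0
```

Seated: the dish bottom works out at 0.0329 and contact is 3 N. Releasing and going to the next dish.

>>> {"op": "move_arm", "data": {"linear": [[0, 0, 0], [0, 0, 0], [0, 0, 0], [0, 0, 0], [0, 0, -2], [0, 0, -5], [0, 0, -9], [0, 0, -13], [0, 0, -14], [0, 0, -14]], "angular": [[0, 0, 0], [0, 0, 0], [0, 0, 0], [0, 0, 0], [0, 0, 0], [0, 0, 0], [0, 0, 0], [0, 0, 0], [0, 0, 0], [0, 0, 0]], "fingers": [-0.3, -0.3, -0.3, -0.3, -0.3, -0.3, -0.3, -0.3, -0.3, -0.3]}}

```text
time_s: 20.42
position: [0.5934, 0.1815, 0.1527]
tcp_rot: [[-0.991, -0.134, 0.009], [-0.134, 0.991, 0.001], [-0.009, 0.0, -1.0]]
force: [-0.5, -1.2, 0.2]
opening: 0.652
```

```bash
python3 - <<'E'
from h import *
plan((.5506,-.2729,.148,170))
E
```

```text
t 20.42 p [0.5934 0.1815 0.1527] yaw -172.3 F [-0.5 -1.2  0.2] op 0.652 j [7, 32, 85, 0, 63, -91]
(0.5506, -0.2729, 0.148, 170) lin [10.33, -44.46, 0.36] ang [0.002, 0.009, 0.309] rows 10.9
```

>>> {"op": "move_arm", "data": {"linear": [[10.3, -44.5, 0.4], [10.3, -44.5, 0.4], [10.3, -44.5, 0.4], [10.3, -44.5, 0.4], [10.3, -44.5, 0.4], [10.3, -44.5, 0.4], [10.3, -44.5, 0.4], [10.3, -44.5, 0.4], [10.3, -44.5, 0.4], [10.3, -44.5, 0.4], [10.3, -44.5, 0.4], [10.3, -44.5, 0.4]], "angular": [[0, 0.009, 0.1], [0, 0.009, 0.2], [0, 0.009, 0.31], [0, 0.009, 0.31], [0, 0.009, 0.31], [0, 0.009, 0.31], [0, 0.009, 0.31], [0, 0.009, 0.31], [0, 0.009, 0.31], [0, 0.009, 0.31], [0, 0.009, 0.31], [0, 0.009, 0.31]], "fingers": [-0.6, -0.6, -0.6, -0.6, -0.6, -0.6, -0.6, -0.6, -0.6, -0.6, -0.6, -0.6]}}

```text
time_s: 21.42
position: [0.5499, -0.2813, 0.1455]
tcp_rot: [[-0.983, 0.181, -0.0], [0.181, 0.983, -0.002], [-0.0, -0.002, -1.0]]
force: [0.4, -0.2, 1.2]
opening: 0.803
```

>>> {"op": "move_arm", "data": {"linear": [[0, 0, 0], [0, 0, 0], [0, 0, 0]], "angular": [[0, 0, 0], [0, 0, 0], [0, 0, 0]], "fingers": [-0.6, -0.6, -0.6]}}

```text
time_s: 21.67
position: [0.5489, -0.2799, 0.1439]
tcp_rot: [[-0.984, 0.181, -0.003], [0.181, 0.984, 0.0], [0.003, -0.0, -1.0]]
force: [0.6, 0.0, 0.7]
opening: 0.8
```

```bash
cat >> h.py <<'E'
def circles(f,z=.02,vmax=300):
    g=cv2.cvtColor(f['color'],cv2.COLOR_RGB2GRAY)[:vmax]
    d=(f['T'][2,3]-z)/.96; r=f['fx']*.023/d
    g=cv2.createCLAHE(8,(8,8)).apply(g)
    c=cv2.HoughCircles(cv2.GaussianBlur(g,(3,3),0),cv2.HOUGH_GRADIENT_ALT,1,30,param1=120,param2=.6,minRadius=int(r*.75),maxRadius=int(r*1.2))
    print('r exp',round(r,1))
    if c is not None:
        for u,v,q in c[0]: print('circle',round(u,1),round(v,1),round(q,1),'rgb',f['color'][min(int(v),479),min(int(u),639)].tolist(),ray(f,u,v,z).round(4).tolist())
E
python3 - <<'E'
from h import *
import pickle
plan()
f=cam('wrist');pickle.dump(f,open('w10.pkl','wb'));circles(f)
print('pred',proj(f,(.5506,-.2729,.02)))
f['color']=np.clip((f['color'].astype(float)-150)*2.4,0,255).astype(np.uint8);save('w10',f,(120,80,520,320),2)
E
```

```text
t 21.67 p [ 0.5489 -0.2799  0.1439] yaw 169.6 F [0.6 0.  0.7] op 0.8 j [-37, 32, 86, 0, 62, -117]
r exp 24.0
circle 220.0 238.0 23.0 rgb [202, 85, 84] [0.5466, -0.3726, 0.02]
circle 298.0 121.0 25.8 rgb [212, 214, 213] [0.456, -0.2787, 0.02]
circle 320.0 224.0 24.2 rgb [161, 156, 154] [0.5503, -0.2762, 0.02]
circle 23.0 121.0 23.0 rgb [80, 80, 78] [0.4124, -0.5151, 0.02]
pred [323.51831363 223.64473242]
```

```bash
cat >> h.py <<'E'
def refine(f,u,v,r,z=.02):
    g=cv2.createCLAHE(8,(8,8)).apply(cv2.cvtColor(f['color'],cv2.COLOR_RGB2GRAY))
    for it in range(3):
        P=[]
        for a in np.arange(0,360,4):
            c,s=np.cos(np.radians(a)),np.sin(np.radians(a));rr=np.arange(r*.8,r*1.2,.25)
            x,y=u+rr*c,v+rr*s
            pr=cv2.remap(cv2.GaussianBlur(g,(3,3),0),x.astype(np.float32)[None],y.astype(np.float32)[None],1)[0].astype(float)
            k=np.abs(np.gradient(pr));w=k*np.exp(-((rr-r)/(.08*r))**2);i=w.argmax()
            if k[i]>4 and y[i]<305: P.append((x[i],y[i]))
        Q=np.array(P);W=np.array([ray(f,*q,z)[:2] for q in Q])
        for _ in range(4):
            A=np.c_[2*W,np.ones(len(W))];b=(W**2).sum(1);s=np.linalg.lstsq(A,b,rcond=None)[0];R=np.sqrt(s[2]+s[0]**2+s[1]**2)
            e=np.abs(np.hypot(*(W-s[:2]).T)-R);W=W[e<=max(.0006,1.5*np.median(e))]
        u,v=proj(f,(s[0],s[1],z))
    print('refined',s[:2].round(4),'R',R.round(4),'n',len(W),'px',u.round(1),v.round(1));return s[:2]
E
python3 - <<'E'
from h import *
import pickle
f=pickle.load(open('w10.pkl','rb'));refine(f,320,224,24.2)
plan((.5503,-.2762,.01,170))
E
```

```text
refined [ 0.552  -0.2757] R 0.0231 n 53 px 320.8 225.6
t 21.72 p [ 0.5493 -0.2795  0.1443] yaw 169.6 F [-0.4 -0.1  1. ] op 0.8 j [-37, 32, 86, 0, 62, -117]
(0.5503, -0.2762, 0.01, 170) lin [-0.07, 0.35, 13.43] ang [-0.0, -0.002, -0.006] rows 3.2
```

>>> {"op": "move_arm", "data": {"linear": [[-0.15, 0.38, 4], [-0.15, 0.38, 8], [-0.15, 0.38, 11], [-0.15, 0.38, 13], [-0.15, 0.38, 13.4], [-0.15, 0.38, 13.4], [-0.15, 0.38, 13.4], [-0.15, 0.38, 13.4], [-0.15, 0.38, 13.4]], "angular": [[0, 0, 0], [0, 0, 0], [0, 0, 0], [0, 0, 0], [0, 0, 0], [0, 0, 0], [0, 0, 0], [0, 0, 0], [0, 0, 0]], "fingers": [-0.6, -0.6, -0.6, -0.6, -0.6, -0.6, -0.6, -0.6, -0.6]}}

```text
time_s: 22.47
position: [0.5526, -0.2767, 0.0123]
tcp_rot: [[-0.984, 0.179, 0.001], [0.179, 0.984, -0.002], [-0.001, -0.002, -1.0]]
force: [-0.3, -0.0, 0.3]
opening: 0.802
```

```bash
python3 - <<'E'
from h import *
import pickle
f=cam('wrist');pickle.dump(f,open('w11.pkl','wb'));circles(f)
u,v=proj(f,(.5517,-.2758,.02));d=np.linalg.inv(f['T'])@[.5517,-.2758,.02,1]
c=refine(f,u,v,f['fx']*.023/d[2]);plan((c[0],c[1],-.025,170))
E
```

```text
r exp 40.5
circle 321.0 274.0 40.2 rgb [139, 135, 132] [0.5529, -0.2738, 0.02]
circle 276.0 98.0 45.0 rgb [224, 225, 224] [0.4545, -0.2795, 0.02]
circle 492.0 41.0 43.0 rgb [223, 228, 233] [0.448, -0.1704, 0.02]
refined [ 0.5498 -0.2752] R 0.0231 n 44 px 317.8 269.6
t 22.52 p [ 0.5524 -0.2767  0.0122] yaw 169.7 F [-0.2 -0.1  0.1] op 0.802 j [-37, 43, 90, 0, 47, -116]
(np.float64(0.549849425925164), np.float64(-0.27515096068328093), -0.025, 170) lin [0.28, 0.12, 3.72] ang [-0.002, 0.001, -0.006] rows 0.9
```

```bash
python3 - <<'E'
from h import *
import pickle
f=pickle.load(open('w11.pkl','rb'));im=np.clip((f['color'].astype(float)-60)*1.5,0,255).astype(np.uint8)[200:320,240:400,::-1]
im=cv2.resize(im,None,fx=5,fy=5,interpolation=cv2.INTER_CUBIC)
for c,col in (((.5529,-.2738),(0,0,255)),((.5498,-.2752),(0,200,0))):
    pts=np.array([proj(f,(c[0]+.023*np.cos(a),c[1]+.023*np.sin(a),.02)) for a in np.linspace(0,6.28,80)])
    cv2.polylines(im,[((pts-[240,200])*5).astype(int)],True,col,1)
cv2.imwrite('pics/w11.png',im)
E
```

```text
(no output)
```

View pics/w11.png

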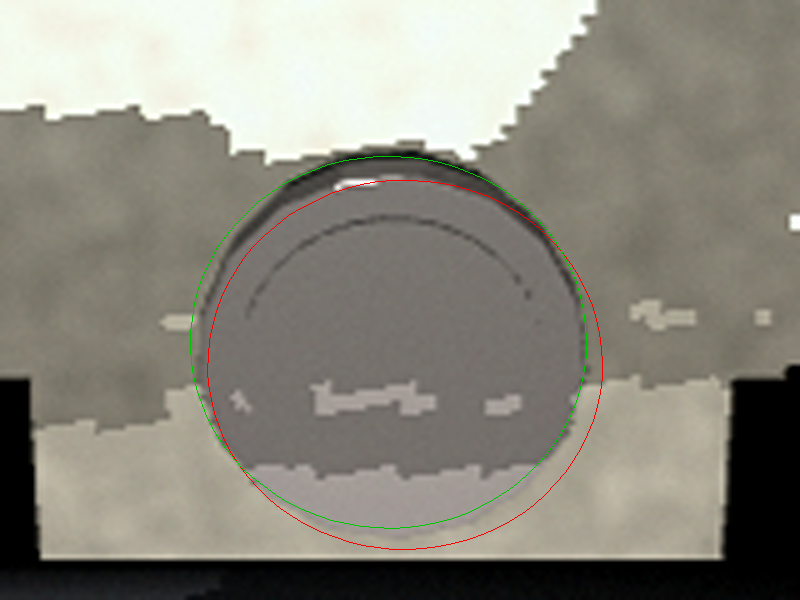

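True lid centre by eye is about (318.4,271.8), between the two fits: (0.5513,-0.2753). Grasping there.

>>> {"op": "move_arm", "data": {"linear": [[0.13, 0.14, 1.5], [0.13, 0.14, 2.7], [0.13, 0.14, 3.5], [0.13, 0.14, 3.8], [0.13, 0.14, 3.8], [0.13, 0.14, 3.8]], "angular": [[0, 0, 0], [0, 0, 0], [0, 0, 0], [0, 0, 0], [0, 0, 0], [0, 0, 0]], "fingers": [-0.6, -0.6, -0.6, -0.6, -0.6, -0.6]}}

```text
time_s: 23.02
position: [0.5513, -0.2752, -0.026]
tcp_rot: [[-0.984, 0.18, 0.0], [0.18, 0.984, -0.002], [-0.0, -0.002, -1.0]]
force: [0.4, 0.6, 0.6]
opening: 0.799
```

>>> {"op": "move_arm", "data": {"linear": [[0, 0, 0], [0, 0, 0], [0, 0, 0], [0, 0, 0], [0, 0, 0], [0, 0, 0], [0, 0, 0], [0, 0, 0]], "angular": [[0, 0, 0], [0, 0, 0], [0, 0, 0], [0, 0, 0], [0, 0, 0], [0, 0, 0], [0, 0, 0], [0, 0, 0]], "fingers": [1, 1, 1, 1, 1, 1, 1, 1]}}

```text
time_s: 23.68
position: [0.5514, -0.2753, -0.0258]
tcp_rot: [[-0.984, 0.18, 0.0], [0.18, 0.984, -0.002], [-0.001, -0.002, -1.0]]
force: [0.7, 1.3, 2.2]
opening: 0.514
```

```bash
python3 - <<'E'
from h import *
plan((.5982,.1215,.09,187.7))
E
```

```text
t 23.68 p [ 0.5514 -0.2753 -0.0258] yaw 169.6 F [0.7 1.3 2.2] op 0.514 j [-37, 46, 91, 0, 43, -116]
(0.5982, 0.1215, 0.09, 187.7) lin [2.52, 39.86, -11.66] ang [-0.002, 0.0, -0.315] rows 10.0
```

>>> {"op": "move_arm", "data": {"linear": [[0, 0, -3], [0, 0, -7], [0.3, 3, -11], [0.6, 10, -11.7], [2.5, 39.8, -11.7], [2.5, 39.8, -11.7], [2.5, 39.8, -11.7], [2.5, 39.8, -11.7], [2.5, 39.8, -11.7], [2.5, 39.8, -11.7], [2.5, 39.8, -11.7], [2.5, 39.8, -11.7]], "angular": [[0, 0, 0], [0, 0, 0], [0, 0, -0.1], [0, 0, -0.2], [0, 0, -0.315], [0, 0, -0.315], [0, 0, -0.315], [0, 0, -0.315], [0, 0, -0.315], [0, 0, -0.315], [0, 0, -0.315], [0, 0, -0.315]], "fingers": [1, 1, 1, 1, 1, 1, 1, 1, 1, 1, 1, 1]}}

```text
time_s: 24.68
position: [0.5979, 0.123, 0.0902]
tcp_rot: [[-0.991, -0.134, -0.0], [-0.134, 0.991, -0.002], [0.001, -0.002, -1.0]]
force: [1.1, -1.2, -0.9]
opening: 0.52
```

```bash
python3 - <<'E'
from h import *
plan((.5982,.1215,.02,187.7))
E
```

```text
t 24.68 p [0.5979 0.123  0.0902] yaw -172.3 F [ 1.1 -1.2 -0.9] op 0.52 j [1, 36, 89, 0, 55, -96]
(0.5982, 0.1215, 0.02, 187.7) lin [-0.02, -0.14, 7.02] ang [-0.002, -0.001, 0.0] rows 1.7
```

>>> {"op": "move_arm", "data": {"linear": [[0, -0.14, 2], [0, -0.14, 4], [0, -0.14, 6], [0, -0.14, 7], [0, -0.14, 7], [0, -0.14, 7], [0, -0.14, 7], [0, -0.14, 7]], "angular": [[0, 0, 0], [0, 0, 0], [0, 0, 0], [0, 0, 0], [0, 0, 0], [0, 0, 0], [0, 0, 0], [0, 0, 0]], "fingers": [1, 1, 1, 1, 1, 1, 1, 1]}}

```text
time_s: 25.35
position: [0.5992, 0.1212, 0.0215]
tcp_rot: [[-0.991, -0.133, 0.002], [-0.133, 0.991, -0.002], [-0.002, -0.002, -1.0]]
force: [0.4, 0.7, -0.1]
opening: 0.515
```

```bash
python3 - <<'E'
from h import *
plan((.5982,.1215,.0075,187.7))
E
```

```text
t 25.35 p [0.5992 0.1212 0.0215] yaw -172.3 F [ 0.4  0.7 -0.1] op 0.515 j [1, 42, 91, 0, 47, -97]
(0.5982, 0.1215, 0.0075, 187.7) lin [0.1, 0.05, 1.4] ang [-0.002, 0.002, -0.001] rows 0.3
```

>>> {"op": "move_arm", "data": {"linear": [[0.1, 0.05, 0.2], [0.1, 0.05, 0.4], [0.1, 0.05, 0.6], [0.1, 0.05, 0.8], [0.1, 0.05, 1.0], [0.1, 0.05, 1.2], [0.1, 0.05, 1.4], [0.1, 0.05, 1.45], [0.1, 0.05, 1.45]], "angular": [[0, 0.002, 0], [0, 0.002, 0], [0, 0.002, 0], [0, 0.002, 0], [0, 0.002, 0], [0, 0.002, 0], [0, 0.002, 0], [0, 0.002, 0], [0, 0.002, 0]], "fingers": [1, 1, 1, 1, 1, 1, 1, 1, 1]}}

```text
time_s: 26.1
position: [0.5982, 0.1215, 0.0072]
tcp_rot: [[-0.991, -0.133, 0.0], [-0.133, 0.991, -0.002], [0.0, -0.002, -1.0]]
force: [-1.0, 0.1, 3.1]
opening: 0.516
```

Seated (bottom 0.033). Release and go to the round dish at (0.456,-0.279).

>>> {"op": "move_arm", "data": {"linear": [[0, 0, 0], [0, 0, 0], [0, 0, 0], [0, 0, 0], [0, 0, -2], [0, 0, -5], [0, 0, -9], [0, 0, -12], [0, 0, -12], [0, 0, -12]], "angular": [[0, 0, 0], [0, 0, 0], [0, 0, 0], [0, 0, 0], [0, 0, 0], [0, 0, 0], [0, 0, 0], [0, 0, 0], [0, 0, 0], [0, 0, 0]], "fingers": [-0.22, -0.22, -0.22, -0.22, -0.22, -0.22, -0.22, -0.22, -0.22, -0.22]}}

```text
time_s: 26.93
position: [0.5998, 0.1219, 0.1296]
tcp_rot: [[-0.991, -0.134, 0.005], [-0.134, 0.991, -0.002], [-0.005, -0.003, -1.0]]
force: [-0.0, -0.5, -0.5]
opening: 0.608
```

```bash
python3 - <<'E'
from h import *
plan((.4555,-.279,.1,170))
E
```

```text
t 26.93 p [0.5998 0.1219 0.1296] yaw -172.3 F [-0.  -0.5 -0.5] op 0.608 j [1, 33, 87, 0, 59, -96]
(0.4555, -0.279, 0.1, 170) lin [19.67, -37.8, 2.97] ang [-0.002, 0.006, 0.309] rows 10.2
```

>>> {"op": "move_arm", "data": {"linear": [[19.7, -37.8, 0], [19.7, -37.8, 0], [19.7, -37.8, 0], [19.7, -37.8, 0], [19.7, -37.8, 0], [19.7, -37.8, 0], [19.7, -37.8, 1], [19.7, -37.8, 3], [19.7, -37.8, 3], [19.7, -37.8, 3], [19.7, -37.8, 3], [19.7, -37.8, 3]], "angular": [[0, 0.006, 0.1], [0, 0.006, 0.2], [0, 0.006, 0.31], [0, 0.006, 0.31], [0, 0.006, 0.31], [0, 0.006, 0.31], [0, 0.006, 0.31], [0, 0.006, 0.31], [0, 0.006, 0.31], [0, 0.006, 0.31], [0, 0.006, 0.31], [0, 0.006, 0.31]], "fingers": [-0.6, -0.6, -0.6, -0.6, -0.6, -0.6, -0.6, -0.6, -0.6, -0.6, -0.6, -0.6]}}

```text
time_s: 27.93
position: [0.4532, -0.2815, 0.0975]
tcp_rot: [[-0.984, 0.18, -0.003], [0.18, 0.984, -0.0], [0.003, -0.001, -1.0]]
force: [-0.1, 0.1, -0.5]
opening: 0.8
```

```bash
python3 - <<'E'
from h import *
plan((.4555,-.279,.012,170))
E
```

```text
t 27.93 p [ 0.4532 -0.2815  0.0975] yaw 169.6 F [-0.1  0.1 -0.5] op 0.8 j [-44, 31, 100, 0, 50, -123]
(0.4555, -0.279, 0.012, 170) lin [-0.21, 0.3, 8.55] ang [-0.001, -0.003, -0.007] rows 2.1
```

>>> {"op": "move_arm", "data": {"linear": [[-0.2, 0.3, 4], [-0.2, 0.3, 7], [-0.2, 0.3, 8.5], [-0.2, 0.3, 8.5], [-0.2, 0.3, 8.5], [-0.2, 0.3, 8.5], [-0.2, 0.3, 8.5], [-0.2, 0.3, 8.5]], "angular": [[0, 0, 0], [0, 0, 0], [0, 0, 0], [0, 0, 0], [0, 0, 0], [0, 0, 0], [0, 0, 0], [0, 0, 0]], "fingers": [-0.6, -0.6, -0.6, -0.6, -0.6, -0.6, -0.6, -0.6]}}

```text
time_s: 28.6
position: [0.4564, -0.2793, 0.0139]
tcp_rot: [[-0.984, 0.18, -0.001], [0.18, 0.984, -0.002], [0.001, -0.002, -1.0]]
force: [0.7, 0.5, 1.2]
opening: 0.798
```

```bash
cat >> h.py <<'E'
def prof(f,u,v,n=16,r=None):
    g=cv2.GaussianBlur(cv2.cvtColor(f['color'],cv2.COLOR_RGB2GRAY),(3,3),0)
    for a in np.arange(0,360,360/n):
        c,s=np.cos(np.radians(a)),np.sin(np.radians(a));rr=np.arange(20,60,.5)
        p=cv2.remap(g,(u+rr*c).astype(np.float32)[None],(v+rr*s).astype(np.float32)[None],1)[0].astype(float)
        d=np.gradient(p)/.5;pk=[i for i in range(1,len(d)-1) if abs(d[i])>2.5 and abs(d[i])>=abs(d[i-1]) and abs(d[i])>abs(d[i+1])]
        print(int(a),[(round(float(rr[i]),1),int(d[i])) for i in pk])
E
python3 - <<'E'
from h import *
import pickle
plan()
f=cam('wrist');pickle.dump(f,open('w12.pkl','wb'));circles(f)
d=np.linalg.inv(f['T'])@[.455,-.279,.02,1];u,v=proj(f,(.455,-.279,.02));refine(f,u,v,f['fx']*.0222/d[2])
print('center',u,v);prof(f,u,v)
E
```

```text
t 28.6 p [ 0.4564 -0.2793  0.0139] yaw 169.6 F [0.7 0.5 1.2] op 0.798 j [-43, 39, 103, 0, 39, -123]
r exp 40.2
circle 311.0 271.0 39.3 rgb [134, 130, 128] [0.4544, -0.2819, 0.02]
circle 516.0 216.0 42.4 rgb [163, 158, 154] [0.4427, -0.1629, 0.02]
circle 516.0 216.0 33.8 rgb [163, 158, 154] [0.4427, -0.1629, 0.02]
refined [ 0.4538 -0.2798] R 0.0226 n 53 px 314.4 269.4
center 316.0194486133901 271.1673267863157
0 [(37.5, 6)]
22 [(21.0, -6), (35.5, 15)]
45 [(29.0, 11), (34.5, 7), (57.0, -42)]
67 [(23.0, 13), (34.0, 4), (43.5, -51), (46.0, 4)]
90 [(23.5, 11), (33.5, 8), (40.5, -56), (42.5, 5)]
112 [(23.0, 13), (35.0, 5), (43.5, -52), (46.0, 4)]
135 [(29.0, 12), (37.0, 3), (57.0, -38)]
157 [(21.0, -9), (38.0, 16)]
180 [(40.5, 5)]
202 [(32.0, -3), (33.0, 3), (39.5, -6), (42.0, 9)]
225 [(30.5, -6), (32.5, 6), (40.0, -15), (42.5, 19)]
247 [(30.0, -7), (32.0, 6), (37.0, 26), (39.0, -33), (44.0, 61)]
270 [(29.0, -6), (31.0, 7), (36.5, 26), (38.5, -36), (41.5, -10), (43.5, 65)]
292 [(28.5, -4), (31.0, 5), (37.5, -14), (42.5, 29), (44.0, 30)]
315 [(28.5, -3), (30.0, 3), (37.5, -15), (40.0, 20)]
337 [(36.0, -7), (38.5, 13)]
```

```bash
python3 - <<'E'
from h import *
plan((.4538,-.2798,-.0255,170))
E
```

```text
t 28.65 p [ 0.4562 -0.2793  0.0138] yaw 169.6 F [-0.9  0.5  0.3] op 0.803 j [-43, 39, 103, 0, 39, -123]
(0.4538, -0.2798, -0.0255, 170) lin [0.22, -0.08, 3.93] ang [-0.002, -0.001, -0.006] rows 0.9
```

>>> {"op": "move_arm", "data": {"linear": [[0.22, -0.08, 1.5], [0.22, -0.08, 2.7], [0.22, -0.08, 3.6], [0.22, -0.08, 3.95], [0.22, -0.08, 3.95], [0.22, -0.08, 3.95]], "angular": [[0, 0, 0], [0, 0, 0], [0, 0, 0], [0, 0, 0], [0, 0, 0], [0, 0, 0]], "fingers": [-0.6, -0.6, -0.6, -0.6, -0.6, -0.6]}}

```text
time_s: 29.15
position: [0.454, -0.2799, -0.0255]
tcp_rot: [[-0.984, 0.18, -0.001], [0.18, 0.984, -0.002], [0.001, -0.002, -1.0]]
force: [-0.8, -1.1, 0.1]
opening: 0.803
```

>>> {"op": "move_arm", "data": {"linear": [[0, 0, 0], [0, 0, 0], [0, 0, 0], [0, 0, 0], [0, 0, 0], [0, 0, 0], [0, 0, 0], [0, 0, 0]], "angular": [[0, 0, 0], [0, 0, 0], [0, 0, 0], [0, 0, 0], [0, 0, 0], [0, 0, 0], [0, 0, 0], [0, 0, 0]], "fingers": [1, 1, 1, 1, 1, 1, 1, 1]}}

```text
time_s: 29.82
position: [0.4542, -0.28, -0.0253]
tcp_rot: [[-0.984, 0.18, -0.001], [0.18, 0.984, -0.002], [0.0, -0.002, -1.0]]
force: [0.2, 0.4, 3.9]
opening: 0.518
```

```bash
python3 - <<'E'
from h import *
plan((.5228,.1719,.09,187.7))
E
```

```text
t 29.82 p [ 0.4542 -0.28   -0.0253] yaw 169.6 F [0.2 0.4 3.9] op 0.518 j [-44, 43, 104, 0, 34, -123]
(0.5228, 0.1719, 0.09, 187.7) lin [1.39, 45.66, -11.64] ang [-0.002, -0.001, -0.315] rows 11.3
```

>>> {"op": "move_arm", "data": {"linear": [[0, 0, -3], [0, 0, -7], [0.3, 4, -11], [1.4, 45.7, -11.6], [1.4, 45.7, -11.6], [1.4, 45.7, -11.6], [1.4, 45.7, -11.6], [1.4, 45.7, -11.6], [1.4, 45.7, -11.6], [1.4, 45.7, -11.6], [1.4, 45.7, -11.6], [1.4, 45.7, -11.6]], "angular": [[0, 0, 0], [0, 0, 0], [0, 0, -0.1], [0, 0, -0.2], [0, 0, -0.315], [0, 0, -0.315], [0, 0, -0.315], [0, 0, -0.315], [0, 0, -0.315], [0, 0, -0.315], [0, 0, -0.315], [0, 0, -0.315]], "fingers": [1, 1, 1, 1, 1, 1, 1, 1, 1, 1, 1, 1]}}

```text
time_s: 30.82
position: [0.5142, 0.122, 0.0875]
tcp_rot: [[-0.991, -0.134, -0.001], [-0.134, 0.991, -0.002], [0.002, -0.002, -1.0]]
force: [1.4, -0.2, -0.0]
opening: 0.517
```

```bash
python3 - <<'E'
from h import *
plan((.5232,.1719,.0195,187.7))
E
```

```text
t 30.82 p [0.5142 0.122  0.0875] yaw -172.3 F [ 1.4 -0.2 -0. ] op 0.517 j [1, 31, 101, 0, 48, -96]
(0.5232, 0.1719, 0.0195, 187.7) lin [-1.57, 4.84, 6.79] ang [-0.002, -0.002, -0.0] rows 2.0
```

>>> {"op": "move_arm", "data": {"linear": [[-1.57, 4.84, 0], [-1.57, 4.84, 0], [-1.57, 4.84, 1], [-1.57, 4.84, 4], [-1.57, 4.84, 6], [-1.57, 4.84, 6.7], [-1.57, 4.84, 6.7], [-1.57, 4.84, 6.7], [-1.57, 4.84, 6.7], [-1.57, 4.84, 6.7], [-1.57, 4.84, 6.7]], "angular": [[0, 0, 0], [0, 0, 0], [0, 0, 0], [0, 0, 0], [0, 0, 0], [0, 0, 0], [0, 0, 0], [0, 0, 0], [0, 0, 0], [0, 0, 0], [0, 0, 0]], "fingers": [1, 1, 1, 1, 1, 1, 1, 1, 1, 1, 1]}}

```text
time_s: 31.73
position: [0.5241, 0.1717, 0.0215]
tcp_rot: [[-0.991, -0.133, 0.001], [-0.133, 0.991, -0.002], [-0.001, -0.002, -1.0]]
force: [0.2, -0.5, -0.6]
opening: 0.512
```

```bash
python3 - <<'E'
from h import *
plan((.5232,.1719,.0077,187.7))
E
```

```text
t 31.73 p [0.5241 0.1717 0.0215] yaw -172.3 F [ 0.2 -0.5 -0.6] op 0.512 j [7, 39, 100, 0, 41, -91]
(0.5232, 0.1719, 0.0077, 187.7) lin [0.09, 0.03, 1.38] ang [-0.002, 0.001, -0.001] rows 0.3
```

>>> {"op": "move_arm", "data": {"linear": [[0.09, 0.03, 0.2], [0.09, 0.03, 0.4], [0.09, 0.03, 0.6], [0.09, 0.03, 0.8], [0.09, 0.03, 1.0], [0.09, 0.03, 1.2], [0.09, 0.03, 1.4], [0.09, 0.03, 1.4], [0.09, 0.03, 1.4]], "angular": [[0, 0.001, 0], [0, 0.001, 0], [0, 0.001, 0], [0, 0.001, 0], [0, 0.001, 0], [0, 0.001, 0], [0, 0.001, 0], [0, 0.001, 0], [0, 0.001, 0]], "fingers": [1, 1, 1, 1, 1, 1, 1, 1, 1]}}

```text
time_s: 32.48
position: [0.5234, 0.1719, 0.0077]
tcp_rot: [[-0.991, -0.133, 0.0], [-0.133, 0.991, -0.002], [0.0, -0.002, -1.0]]
force: [-0.8, 0.3, 3.5]
opening: 0.514
```

Seated (bottom 0.033). Release, then the last dish near (0.446,-0.164).

>>> {"op": "move_arm", "data": {"linear": [[0, 0, 0], [0, 0, 0], [0, 0, 0], [0, 0, 0], [0, 0, -2], [0, 0, -5], [0, 0, -9], [0, 0, -11], [0, 0, -11], [0, 0, -11]], "angular": [[0, 0, 0], [0, 0, 0], [0, 0, 0], [0, 0, 0], [0, 0, 0], [0, 0, 0], [0, 0, 0], [0, 0, 0], [0, 0, 0], [0, 0, 0]], "fingers": [-0.25, -0.25, -0.25, -0.25, -0.25, -0.25, -0.25, -0.25, -0.25, -0.25]}}

```text
time_s: 33.32
position: [0.5242, 0.1723, 0.1189]
tcp_rot: [[-0.991, -0.133, 0.003], [-0.133, 0.991, -0.002], [-0.003, -0.002, -1.0]]
force: [-0.3, 1.5, -0.1]
opening: 0.63
```

```bash
python3 - <<'E'
from h import *
plan((.446,-.164,.1,180))
f=cam('scene');im=f['color'].astype(int)
print('old spots px',[proj(f,p).round().tolist() for p in ((.452,-.167,.02),)])
E
```

```text
t 33.32 p [0.5242 0.1723 0.1189] yaw -172.3 F [-0.3  1.5 -0.1] op 0.63 j [7, 30, 97, 0, 54, -91]
(0.446, -0.164, 0.1, 180) lin [12.25, -32.28, 1.93] ang [-0.002, 0.003, 0.134] rows 8.3
old spots px [[214.0, 298.0]]
```

>>> {"op": "move_arm", "data": {"linear": [[12.3, -32.3, 0], [12.3, -32.3, 0], [12.3, -32.3, 0], [12.3, -32.3, 0], [12.3, -32.3, 0], [12.3, -32.3, 1], [12.3, -32.3, 2], [12.3, -32.3, 2], [12.3, -32.3, 2], [12.3, -32.3, 2], [12.3, -32.3, 2], [12.3, -32.3, 2]], "angular": [[0, 0.003, 0.05], [0, 0.003, 0.1], [0, 0.003, 0.134], [0, 0.003, 0.134], [0, 0.003, 0.134], [0, 0.003, 0.134], [0, 0.003, 0.134], [0, 0.003, 0.134], [0, 0.003, 0.134], [0, 0.003, 0.134], [0, 0.003, 0.134], [0, 0.003, 0.134]], "fingers": [-0.6, -0.6, -0.6, -0.6, -0.6, -0.6, -0.6, -0.6, -0.6, -0.6, -0.6, -0.6]}}

```text
time_s: 34.37
position: [0.4431, -0.163, 0.0973]
tcp_rot: [[-1.0, 0.0, -0.006], [0.0, 1.0, -0.0], [0.006, -0.0, -1.0]]
force: [-0.5, 0.3, 0.3]
opening: 0.802
```

```bash
python3 - <<'E'
from h import *
f=cam('wrist');circles(f)
u,v=proj(f,(.446,-.164,.02));d=np.linalg.inv(f['T'])@[.446,-.164,.02,1];refine(f,u,v,f['fx']*.0222/d[2])
plan((.446,-.164,.012,180))
E
```

```text
r exp 28.0
circle 314.0 233.0 27.4 rgb [132, 129, 127] [0.4403, -0.1644, 0.02]
refined [ 0.4425 -0.1633] R 0.0226 n 69 px 315.3 235.6
t 34.42 p [ 0.4435 -0.1628  0.0976] yaw -179.9 F [-0.6  0.4 -0.6] op 0.799 j [-34, 27, 108, 0, 45, -123]
(0.446, -0.164, 0.012, 180) lin [-0.29, -0.11, 8.56] ang [-0.001, -0.005, 0.001] rows 2.1
```

Descend over (0.4425,-0.1635).

>>> {"op": "move_arm", "data": {"linear": [[0.05, -0.06, 4], [0.05, -0.06, 7], [0.05, -0.06, 8.5], [0.05, -0.06, 8.5], [0.05, -0.06, 8.5], [0.05, -0.06, 8.5], [0.05, -0.06, 8.5], [0.05, -0.06, 8.5]], "angular": [[0, -0.005, 0], [0, -0.005, 0], [0, -0.005, 0], [0, -0.005, 0], [0, -0.005, 0], [0, -0.005, 0], [0, -0.005, 0], [0, -0.005, 0]], "fingers": [-0.6, -0.6, -0.6, -0.6, -0.6, -0.6, -0.6, -0.6]}}

```text
time_s: 35.08
position: [0.4436, -0.1638, 0.0139]
tcp_rot: [[-1.0, -0.002, 0.002], [-0.002, 1.0, -0.003], [-0.002, -0.003, -1.0]]
force: [-1.3, 0.3, 0.2]
opening: 0.801
```

```bash
python3 - <<'E'
from h import *
f=cam('wrist');plan()
p=(.4425,-.1634,.02);u,v=proj(f,p);d=np.linalg.inv(f['T'])@np.append(p,1);c=refine(f,u,v,f['fx']*.0222/d[2]);u,v=proj(f,(*c,.02));prof(f,u,v,8)
plan((c[0],c[1],-.0255,180))
E
```

```text
t 35.13 p [ 0.4434 -0.1638  0.0138] yaw -179.9 F [-0.5  0.3 -1. ] op 0.801 j [-34, 36, 112, 0, 32, -124]
refined [ 0.4417 -0.1634] R 0.0226 n 65 px 316.2 270.4
0 [(38.5, 5), (39.5, 4)]
45 [(32.5, 10), (36.0, 7), (58.0, -40)]
90 [(25.0, 13), (34.5, 5), (41.0, -55), (43.5, 3)]
135 [(36.0, 10), (58.0, -38)]
180 [(39.0, 4)]
225 [(28.5, -4), (31.0, 5), (37.5, -12), (40.0, 16), (49.0, 3), (51.0, -3)]
270 [(27.5, -6), (31.0, 40), (37.0, -50), (40.0, -10), (42.0, 59)]
315 [(28.5, -6), (31.0, 4), (38.0, -14), (40.5, 15)]
t 35.13 p [ 0.4434 -0.1638  0.0138] yaw -179.9 F [-0.5  0.3 -1. ] op 0.801 j [-34, 36, 112, 0, 32, -124]
(np.float64(0.44165087309231904), np.float64(-0.16340323538237678), -0.0255, 180) lin [0.18, 0.05, 3.93] ang [-0.002, 0.002, 0.001] rows 0.9
```

>>> {"op": "move_arm", "data": {"linear": [[0.22, 0.05, 1.5], [0.22, 0.05, 2.7], [0.22, 0.05, 3.6], [0.22, 0.05, 3.95], [0.22, 0.05, 3.95], [0.22, 0.05, 3.95]], "angular": [[0, 0, 0], [0, 0, 0], [0, 0, 0], [0, 0, 0], [0, 0, 0], [0, 0, 0]], "fingers": [-0.6, -0.6, -0.6, -0.6, -0.6, -0.6]}}

```text
time_s: 35.63
position: [0.4414, -0.1635, -0.0256]
tcp_rot: [[-1.0, -0.001, 0.002], [-0.001, 1.0, -0.002], [-0.002, -0.002, -1.0]]
force: [-0.0, -0.7, 0.6]
opening: 0.799
```

>>> {"op": "move_arm", "data": {"linear": [[0, 0, 0], [0, 0, 0], [0, 0, 0], [0, 0, 0], [0, 0, 0], [0, 0, 0], [0, 0, 0], [0, 0, 0]], "angular": [[0, 0, 0], [0, 0, 0], [0, 0, 0], [0, 0, 0], [0, 0, 0], [0, 0, 0], [0, 0, 0], [0, 0, 0]], "fingers": [1, 1, 1, 1, 1, 1, 1, 1]}}

```text
time_s: 36.3
position: [0.4416, -0.1636, -0.0254]
tcp_rot: [[-1.0, -0.001, 0.003], [-0.001, 1.0, -0.003], [-0.003, -0.003, -1.0]]
force: [0.3, 0.8, 3.6]
opening: 0.515
```

```bash
python3 - <<'E'
from h import *
plan((.5389,.0529,.09,187.7))
E
```

```text
t 36.3 p [ 0.4416 -0.1636 -0.0254] yaw -179.9 F [0.3 0.8 3.6] op 0.515 j [-34, 41, 113, 0, 26, -124]
(0.5389, 0.0529, 0.09, 187.7) lin [-9.8, 21.6, -11.57] ang [-0.003, 0.002, -0.133] rows 6.3
```

>>> {"op": "move_arm", "data": {"linear": [[0, 0, -3], [0, 0, -7], [-2, 5, -11], [-9.8, 21.6, -11.6], [-9.8, 21.6, -11.6], [-9.8, 21.6, -11.6], [-9.8, 21.6, -11.6], [-9.8, 21.6, -11.6], [-9.8, 21.6, -11.6], [-9.8, 21.6, -11.6], [-9.8, 21.6, -11.6], [-9.8, 21.6, -11.6]], "angular": [[0, 0, 0], [0, 0, 0], [-0.003, 0.002, -0.07], [-0.003, 0.002, -0.133], [-0.003, 0.002, -0.133], [-0.003, 0.002, -0.133], [-0.003, 0.002, -0.133], [-0.003, 0.002, -0.133], [-0.003, 0.002, -0.133], [-0.003, 0.002, -0.133], [-0.003, 0.002, -0.133], [-0.003, 0.002, -0.133]], "fingers": [1, 1, 1, 1, 1, 1, 1, 1, 1, 1, 1, 1]}}

```text
time_s: 37.3
position: [0.5378, 0.0519, 0.0898]
tcp_rot: [[-0.991, -0.133, -0.002], [-0.133, 0.991, 0.0], [0.002, 0.0, -1.0]]
force: [0.4, -0.5, -0.4]
opening: 0.515
```

```bash
python3 - <<'E'
from h import *
plan((.5391,.0529,.0195,187.7))
E
```

```text
t 37.3 p [0.5378 0.0519 0.0898] yaw -172.4 F [ 0.4 -0.5 -0.4] op 0.515 j [-6, 32, 99, 0, 49, -104]
(0.5391, 0.0529, 0.0195, 187.7) lin [-0.16, 0.08, 7.03] ang [0.0, -0.002, -0.001] rows 1.7
```

>>> {"op": "move_arm", "data": {"linear": [[-0.16, 0.06, 2], [-0.16, 0.06, 4], [-0.16, 0.06, 6], [-0.16, 0.06, 7], [-0.16, 0.06, 7], [-0.16, 0.06, 7], [-0.16, 0.06, 7], [-0.16, 0.06, 7]], "angular": [[0, 0, 0], [0, 0, 0], [0, 0, 0], [0, 0, 0], [0, 0, 0], [0, 0, 0], [0, 0, 0], [0, 0, 0]], "fingers": [1, 1, 1, 1, 1, 1, 1, 1]}}

```text
time_s: 37.97
position: [0.5401, 0.0523, 0.0208]
tcp_rot: [[-0.991, -0.132, 0.001], [-0.132, 0.991, -0.0], [-0.001, -0.0, -1.0]]
force: [-0.5, 0.4, -0.4]
opening: 0.518
```

```bash
python3 - <<'E'
from h import *
plan((.5392,.0527,.0076,187.7))
E
```

```text
t 37.97 p [0.5401 0.0523 0.0208] yaw -172.4 F [-0.5  0.4 -0.4] op 0.518 j [-6, 38, 101, 0, 40, -104]
(0.5392, 0.0527, 0.0076, 187.7) lin [0.08, 0.05, 1.32] ang [-0.0, 0.001, -0.002] rows 0.3
```

>>> {"op": "move_arm", "data": {"linear": [[0.08, 0.05, 0.2], [0.08, 0.05, 0.4], [0.08, 0.05, 0.6], [0.08, 0.05, 0.8], [0.08, 0.05, 1.0], [0.08, 0.05, 1.2], [0.08, 0.05, 1.35], [0.08, 0.05, 1.35], [0.08, 0.05, 1.35]], "angular": [[0, 0, 0], [0, 0, 0], [0, 0, 0], [0, 0, 0], [0, 0, 0], [0, 0, 0], [0, 0, 0], [0, 0, 0], [0, 0, 0]], "fingers": [1, 1, 1, 1, 1, 1, 1, 1, 1]}}

```text
time_s: 38.72
position: [0.5392, 0.0528, 0.0076]
tcp_rot: [[-0.991, -0.132, 0.001], [-0.132, 0.991, -0.0], [-0.001, -0.0, -1.0]]
force: [-1.1, 1.0, 5.1]
opening: 0.517
```

Seated. Release, rise, and look over everything.

>>> {"op": "move_arm", "data": {"linear": [[0, 0, 0], [0, 0, 0], [0, 0, 0], [0, 0, 0], [0, 0, -2], [0, 0, -5], [0, 0, -9], [-1, 2, -13], [-2, 3, -17], [-2, 3, -21], [-2, 3, -21], [-2, 3, -21]], "angular": [[0, 0, 0], [0, 0, 0], [0, 0, 0], [0, 0, 0], [0, 0, 0], [0, 0, 0], [0, 0, 0], [0, 0, 0], [0, 0, 0], [0, 0, 0], [0, 0, 0], [0, 0, 0]], "fingers": [-0.25, -0.25, -0.25, -0.25, -0.25, -0.25, -0.25, -0.25, -0.25, -0.25, -0.25, -0.25]}}

```text
time_s: 39.72
position: [0.5573, 0.0854, 0.2209]
tcp_rot: [[-0.991, -0.133, 0.008], [-0.133, 0.991, -0.001], [-0.008, -0.002, -1.0]]
force: [0.1, 0.8, 0.2]
opening: 0.628
```

```bash
python3 - <<'E'
from h import *
import pickle
plan()
w=cam('wrist');f=cam('scene');g=cam('side');pickle.dump(w,open('w13.pkl','wb'))
A=cv2.resize(w['color'][100:310,220:470,::-1],(400,336),interpolation=2)
B=cv2.resize(f['color'][90:420,120:440,::-1],(400,412),interpolation=2)
C=cv2.resize(g['color'][170:280,150:380,::-1],(400,191),interpolation=2)
o=np.zeros((600,800,3),np.uint8);o[:336,:400]=A;o[:412,400:]=B;o[340:531,:400]=C
cv2.imwrite('pics/c14.png',o)
E
```

```text
t 39.72 p [0.5573 0.0854 0.2209] yaw -172.4 F [0.1 0.8 0.2] op 0.628 j [-3, 23, 89, 0, 68, -100]
```

View pics/c14.png

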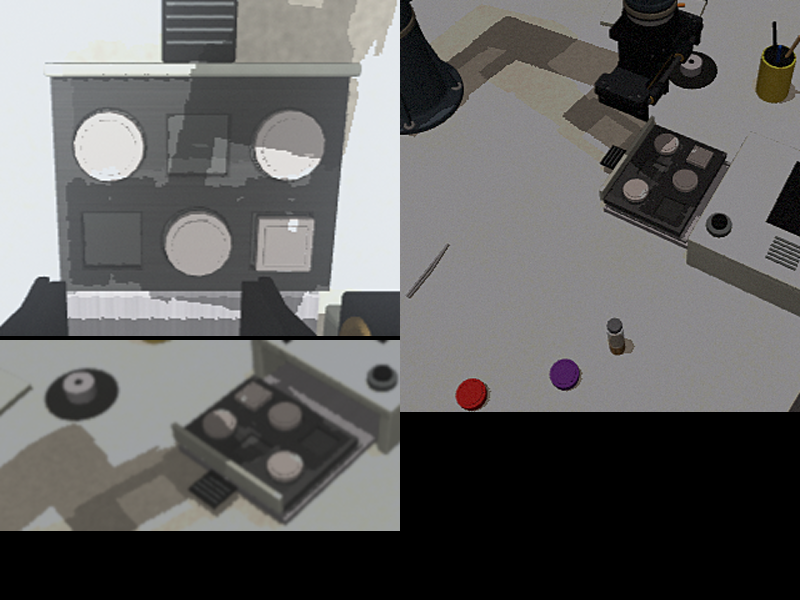

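Everything checks out: two rounds in front, a round and the square behind, all flat; the block is flat on the mat, and no white dish is left on the bench. Now I'll shut the fingers and go over the lever pad.

```bash
python3 - <<'E'
from h import *
plan((.4625,.1032,.10,187.7),(.4625,.1032,.0,187.7),)
E
```

```text
t 39.87 p [0.5533 0.0851 0.2159] yaw -172.4 F [ 0.4  0.2 -0.9] op 0.628 j [-3, 23, 89, 0, 68, -100]
(0.4625, 0.1032, 0.1, 187.7) lin [8.73, 2.99, 11.62] ang [0.0, -0.003, -0.002] rows 3.6
(0.4625, 0.1032, 0.0, 187.7) lin [8.69, 2.99, 21.62] ang [0.0, -0.003, -0.002] rows 5.6
```

>>> {"op": "move_arm", "data": {"linear": [[8.7, 3, 0], [8.7, 3, 2], [8.7, 3, 5], [8.7, 3, 8], [8.7, 3, 11.6], [8.7, 3, 11.6], [8.7, 3, 11.6], [8.7, 3, 15], [8.7, 3, 18], [8.7, 3, 18], [8.7, 3, 18], [8.7, 3, 18]], "angular": [[0, -0.003, 0], [0, -0.003, 0], [0, -0.003, 0], [0, -0.003, 0], [0, -0.003, 0], [0, -0.003, 0], [0, -0.003, 0], [0, -0.003, 0], [0, -0.003, 0], [0, -0.003, 0], [0, -0.003, 0], [0, -0.003, 0]], "fingers": [1, 1, 1, 1, 1, 1, 1, 1, 1, 1, 1, 1]}}

```text
time_s: 40.87
position: [0.4641, 0.1033, 0.038]
tcp_rot: [[-0.991, -0.132, 0.003], [-0.132, 0.991, 0.0], [-0.003, -0.0, -1.0]]
force: [0.7, -0.1, 0.1]
opening: 0.007
```

```bash
python3 - <<'E'
from h import *
plan((.4625,.1032,-.01,187.7))
E
```

```text
t 40.87 p [0.4641 0.1033 0.038 ] yaw -172.4 F [ 0.7 -0.1  0.1] op 0.007 j [-1, 34, 111, 0, 36, -99]
(0.4625, 0.1032, -0.01, 187.7) lin [0.17, 0.02, 4.8] ang [-0.0, 0.003, -0.002] rows 1.2
```

>>> {"op": "move_arm", "data": {"linear": [[0.17, 0, 1], [0.17, 0, 2], [0.17, 0, 3], [0.17, 0, 4], [0.17, 0, 4.6], [0.17, 0, 4.6], [0.17, 0, 4.6]], "angular": [[0, 0.003, 0], [0, 0.003, 0], [0, 0.003, 0], [0, 0.003, 0], [0, 0.003, 0], [0, 0.003, 0], [0, 0.003, 0]], "fingers": [1, 1, 1, 1, 1, 1, 1]}}

```text
time_s: 41.45
position: [0.4623, 0.103, -0.0083]
tcp_rot: [[-0.991, -0.132, -0.001], [-0.132, 0.991, -0.0], [0.001, 0.0, -1.0]]
force: [-0.0, 0.3, 1.8]
opening: 0.005
```

>>> {"op": "move_arm", "data": {"linear": [[0, 0, 0.2], [0, 0, 0.4], [0, 0, 0.6], [0, 0, 0.6], [0, 0, 0.6]], "angular": [[0, 0, 0], [0, 0, 0], [0, 0, 0], [0, 0, 0], [0, 0, 0]], "fingers": [1, 1, 1, 1, 1]}}

```text
time_s: 41.87
position: [0.4625, 0.1031, -0.0142]
tcp_rot: [[-0.991, -0.132, -0.001], [-0.132, 0.991, -0.0], [0.001, 0.0, -1.0]]
force: [0.2, -0.2, 3.3]
opening: 0.007
```

>>> {"op": "move_arm", "data": {"linear": [[0, 0, 0.1], [0, 0, 0.2], [0, 0, 0.3], [0, 0, 0.3], [0, 0, 0.3]], "angular": [[0, 0, 0], [0, 0, 0], [0, 0, 0], [0, 0, 0], [0, 0, 0]], "fingers": [1, 1, 1, 1, 1]}}

```text
time_s: 42.28
position: [0.4628, 0.1031, -0.0171]
tcp_rot: [[-0.991, -0.132, 0.0], [-0.132, 0.991, -0.0], [-0.0, -0.0, -1.0]]
force: [0.7, 0.1, 3.2]
opening: 0.005
```

>>> {"op": "move_arm", "data": {"linear": [[0, 0, 0.1], [0, 0, 0.2], [0, 0, 0.3], [0, 0, 0.3], [0, 0, 0.3]], "angular": [[0, 0, 0], [0, 0, 0], [0, 0, 0], [0, 0, 0], [0, 0, 0]], "fingers": [1, 1, 1, 1, 1]}}

```text
time_s: 42.7
position: [0.4633, 0.1032, -0.0189]
tcp_rot: [[-0.991, -0.132, 0.002], [-0.132, 0.991, -0.0], [-0.002, -0.0, -1.0]]
force: [-1.9, -0.3, 15.5]
opening: 0.011
```

>>> {"op": "move_arm", "data": {"linear": [[-0.2, 0, 0.12], [-0.4, 0, 0.1], [-0.6, 0, 0.06], [-0.8, 0, 0.05], [-1.0, 0, 0.05], [-1.2, 0, 0.05], [-1.4, 0, 0.05], [-1.4, 0, 0.05]], "angular": [[0, 0, 0], [0, 0, 0], [0, 0, 0], [0, 0, 0], [0, 0, 0], [0, 0, 0], [0, 0, 0], [0, 0, 0]], "fingers": [1, 1, 1, 1, 1, 1, 1, 1]}}

```text
time_s: 43.37
position: [0.4773, 0.105, -0.0187]
tcp_rot: [[-0.991, -0.132, 0.002], [-0.132, 0.991, -0.0], [-0.002, -0.0, -1.0]]
force: [-1.3, -0.1, 10.9]
opening: 0.009
```

>>> {"op": "move_arm", "data": {"linear": [[-0.2, 0, 0.08], [-0.5, 0, 0.08], [-0.8, 0, 0.08], [-1.1, 0, 0.08], [-1.4, 0, 0.08], [-1.7, 0, 0.08], [-2.0, 0, 0.08], [-2.3, 0, 0.08], [-2.5, 0, 0.08], [-2.5, 0, 0.08]], "angular": [[0, 0, 0], [0, 0, 0], [0, 0, 0], [0, 0, 0], [0, 0, 0], [0, 0, 0], [0, 0, 0], [0, 0, 0], [0, 0, 0], [0, 0, 0]], "fingers": [1, 1, 1, 1, 1, 1, 1, 1, 1, 1]}}

```text
time_s: 44.2
position: [0.5026, 0.1084, -0.0187]
tcp_rot: [[-0.991, -0.132, 0.003], [-0.132, 0.991, 0.0], [-0.003, -0.0, -1.0]]
force: [-0.9, 0.5, 10.8]
opening: 0.007
```

```bash
python3 - <<'E'
from h import *
import pickle
plan()
f=cam('scene');g=f['color'];pickle.dump(f,open('s15.pkl','wb'))
w=cam('wrist')
# panel outer/inner edge along image column through wrist view
gr=cv2.cvtColor(w['color'],cv2.COLOR_RGB2GRAY)
for u in (240,390): 
    c=gr[100:310,u].astype(int);d=np.diff(c);print(u,[(100+i,int(c[i]),int(c[i+1])) for i in range(len(d)) if abs(d[i])>25])
print('panel-top px if tray not moved',proj(w,(.4813,.1057,.062)),' moved 35mm',proj(w,(.4813+.0347,.1057+.0047,.062)))
E
```

```text
t 44.2 p [ 0.5026  0.1084 -0.0187] yaw -172.4 F [-0.9  0.5 10.8] op 0.007 j [0, 41, 106, 0, 32, -98]
240 [(247, 233, 143), (253, 148, 120), (254, 120, 94), (261, 95, 125), (263, 122, 203), (270, 199, 116), (281, 120, 61)]
390 [(151, 232, 180), (153, 185, 155), (253, 149, 115), (254, 115, 87), (261, 88, 123), (281, 121, 53)]
panel-top px if tray not moved [315.33280312 294.02560813]  moved 35mm [315.57252842 375.74868966]
```

Tray has moved about 35 mm going by the finger geometry. Now lifting off the lever and pushing on the panel face.

>>> {"op": "move_arm", "data": {"linear": [[0.2, 0, -0.5], [0.2, 0, -1.5], [0.1, 0, -2.4], [0, 0, -2.4], [-0.5, 0, -2.4], [-1.2, 0, -2.4], [-2.0, 0, -2.4], [-2.8, 0, -2.4], [-3.6, 0, -2.4], [-4.4, 0, -2.4], [-5.2, 0, -2.4], [-6.0, 0, -2.4]], "angular": [[0, 0, 0], [0, 0, 0], [0, 0, 0], [0, 0, 0], [0, 0, 0], [0, 0, 0], [0, 0, 0], [0, 0, 0], [0, 0, 0], [0, 0, 0], [0, 0, 0], [0, 0, 0]], "fingers": [1, 1, 1, 1, 1, 1, 1, 1, 1, 1, 1, 1]}}

```text
time_s: 45.3
position: [0.562, 0.1166, 0.0049]
tcp_rot: [[-0.991, -0.132, 0.002], [-0.132, 0.991, 0.0], [-0.002, 0.0, -1.0]]
force: [-3.5, 1.4, -2.2]
opening: 0.006
```

```bash
python3 - <<'E'
from h import *
plan((.4813+.991*.128-.0*.134,.1057+.134*.128,.0055,187.7),(.4813+.991*.140,.1057+.134*.140,.0055,187.7))
f=cam('side');g=cam('scene')
for n,c in(('side',f),('scene',g)):
    im=c['color'].astype(int)
    for s in (.05,.075,.085,.1):  # FR dish top centre & BR empty
        px=[proj(c,(.4813+.991*(a+s)-.134*b,.1057+.134*(a+s)+.991*b,.053)) for a,b in ((.05,-.06),(.05,.06))]
        print(n,s,[(p.round().tolist(),im[int(p[1]),int(p[0])].tolist()) for p in px])
E
```

```text
t 45.3 p [0.562  0.1166 0.0049] yaw -172.4 F [-3.5  1.4 -2.2] op 0.006 j [1, 41, 97, 0, 41, -97]
(0.608148, 0.122852, 0.0055, 187.7) lin [-4.65, 0.01, -0.05] ang [0.0, 0.002, -0.002] rows 1.1
(0.62004, 0.12446, 0.0055, 187.7) lin [-5.85, 0.01, -0.05] ang [0.0, 0.002, -0.002] rows 1.4
side 0.05 [([327.0, 229.0], [87, 87, 80]), ([289.0, 205.0], [52, 44, 32])]
side 0.075 [([334.0, 223.0], [132, 132, 128]), ([296.0, 199.0], [26, 26, 26])]
side 0.085 [([336.0, 220.0], [151, 154, 149]), ([299.0, 197.0], [24, 24, 23])]
side 0.1 [([341.0, 217.0], [158, 160, 155]), ([303.0, 194.0], [23, 24, 23])]
scene 0.05 [([327.0, 249.0], [78, 79, 71]), ([351.0, 210.0], [0, 4, 4])]
scene 0.075 [([337.0, 253.0], [28, 26, 22]), ([361.0, 214.0], [27, 29, 23])]
scene 0.085 [([341.0, 255.0], [139, 139, 137]), ([365.0, 216.0], [90, 82, 77])]
scene 0.1 [([348.0, 258.0], [140, 137, 135]), ([371.0, 218.0], [93, 82, 80])]
```

>>> {"op": "move_arm", "data": {"linear": [[-0.8, 0, 0], [-1.5, 0, 0], [-2.2, 0, 0], [-2.9, 0, 0], [-3.5, 0, 0], [-4.1, 0, 0], [-4.6, 0, 0], [-5.0, 0, 0], [-5.3, 0, 0], [-5.3, 0, 0], [-5.3, 0, 0]], "angular": [[0, 0, 0], [0, 0, 0], [0, 0, 0], [0, 0, 0], [0, 0, 0], [0, 0, 0], [0, 0, 0], [0, 0, 0], [0, 0, 0], [0, 0, 0], [0, 0, 0]], "fingers": [1, 1, 1, 1, 1, 1, 1, 1, 1, 1, 1]}}

```text
time_s: 46.32
position: [0.618, 0.1233, 0.0061]
tcp_rot: [[-0.991, -0.132, 0.009], [-0.132, 0.991, -0.0], [-0.008, -0.001, -1.0]]
force: [-3.4, -0.4, -1.7]
opening: 0.005
```

>>> {"op": "move_arm", "data": {"linear": [[-0.1, 0, 0], [-0.2, 0, 0], [-0.3, 0, 0], [-0.4, 0, 0], [-0.4, 0, 0], [-0.4, 0, 0]], "angular": [[0, 0.005, 0], [0, 0.005, 0], [0, 0.005, 0], [0, 0.005, 0], [0, 0.005, 0], [0, 0.005, 0]], "fingers": [1, 1, 1, 1, 1, 1]}}

```text
time_s: 46.82
position: [0.6175, 0.1233, 0.0062]
tcp_rot: [[-0.991, -0.133, -0.005], [-0.133, 0.991, -0.002], [0.006, -0.001, -1.0]]
force: [-9.3, -2.2, 5.7]
opening: 0.009
```

>>> {"op": "move_arm", "data": {"linear": [[-0.4, 0, 0], [-0.7, 0, 0], [-0.9, 0, 0], [-0.9, 0, 0], [-0.9, 0, 0]], "angular": [[0, -0.005, 0], [0, -0.005, 0], [0, -0.005, 0], [0, -0.005, 0], [0, -0.005, 0]], "fingers": [1, 1, 1, 1, 1]}}

```text
time_s: 47.23
position: [0.6169, 0.1232, 0.0062]
tcp_rot: [[-0.991, -0.134, -0.02], [-0.134, 0.991, -0.004], [0.02, -0.001, -1.0]]
force: [-17.9, -4.5, 11.9]
opening: 0.002
```

```bash
python3 - <<'E'
from h import *
plan()
f=cam('side');im=f['color'].astype(int)
# panel top edge end points (right end, local y=-.098) for home 0.15 / 0.145 /0.14
for s in (.13,.14,.145,.15,.155): 
    p=proj(f,(.4813+.991*s+.134*.08,.1057+.134*s-.991*.08,.062));print(s,p.round(1))
a=proj(f,(.4813+.991*.10+.134*.08,.1057+.134*.10-.991*.08,.062));b=proj(f,(.4813+.991*.18+.134*.08,.1057+.134*.18-.991*.08,.062))
n=32;print([(round(.10+.08*i/n,4),int(cv2.getRectSubPix(cv2.cvtColor(f['color'],7),(1,1),tuple((a+(b-a)*i/n).tolist()))[0,0])) for i in range(n+1)])
E
```

```text
t 47.23 p [0.6169 0.1232 0.0062] yaw -172.3 F [-17.9  -4.5  11.9] op 0.002 j [1, 44, 88, 0, 49, -96]
0.13 [341.8 222.9]
0.14 [344.6 220.4]
0.145 [345.9 219.2]
0.15 [347.3 218. ]
0.155 [348.6 216.8]
[(0.1, 75), (0.1025, 69), (0.105, 68), (0.1075, 69), (0.11, 68), (0.1125, 68), (0.115, 69), (0.1175, 68), (0.12, 69), (0.1225, 69), (0.125, 68), (0.1275, 69), (0.13, 72), (0.1325, 72), (0.135, 72), (0.1375, 73), (0.14, 73), (0.1425, 74), (0.145, 74), (0.1475, 77), (0.15, 82), (0.1525, 82), (0.155, 74), (0.1575, 57), (0.16, 46), (0.1625, 45), (0.165, 52), (0.1675, 63), (0.17, 72), (0.1725, 78), (0.175, 80), (0.1775, 80), (0.18, 80)]
```

Tray is at its hard stop (18 N), and the panel edge in the side view matches 0.150 m. Retreating and going over the button.

>>> {"op": "move_arm", "data": {"linear": [[2, 0, 0], [4, 0, 0], [5, 0, -3], [5, 0, -7], [5, 0, -11], [5, 0, -15], [5, 0, -18], [5, 0, -18], [5, 0, -18]], "angular": [[0, -0.018, 0], [0, -0.018, 0], [0, -0.018, 0], [0, -0.018, 0], [0, -0.018, 0], [0, -0.018, 0], [0, -0.018, 0], [0, -0.018, 0], [0, -0.018, 0]], "fingers": [1, 1, 1, 1, 1, 1, 1, 1, 1]}}

```text
time_s: 48.03
position: [0.5748, 0.1172, 0.191]
tcp_rot: [[-0.991, -0.134, 0.009], [-0.134, 0.991, -0.001], [-0.009, -0.003, -1.0]]
force: [-0.4, -0.4, -0.5]
opening: 0.005
```

```bash
python3 - <<'E'
from h import *
plan((.7102,.0495,.16,187.7))
E
```

```text
t 48.03 p [0.5748 0.1172 0.191 ] yaw -172.3 F [-0.4 -0.4 -0.5] op 0.005 j [1, 27, 88, 0, 65, -97]
(0.7102, 0.0495, 0.16, 187.7) lin [-12.48, -8.52, 3.23] ang [-0.003, 0.009, 0.0] rows 3.7
```

>>> {"op": "move_arm", "data": {"linear": [[-12.5, -8.5, 0], [-12.5, -8.5, 0], [-12.5, -8.5, 1], [-12.5, -8.5, 3.2], [-12.5, -8.5, 3.2], [-12.5, -8.5, 3.2], [-12.5, -8.5, 3.2], [-12.5, -8.5, 3.2], [-12.5, -8.5, 3.2], [-12.5, -8.5, 3.2]], "angular": [[0, 0.009, 0], [0, 0.009, 0], [0, 0.009, 0], [0, 0.009, 0], [0, 0.009, 0], [0, 0.009, 0], [0, 0.009, 0], [0, 0.009, 0], [0, 0.009, 0], [0, 0.009, 0]], "fingers": [1, 1, 1, 1, 1, 1, 1, 1, 1, 1]}}

```text
time_s: 48.87
position: [0.7102, 0.0506, 0.1621]
tcp_rot: [[-0.991, -0.135, 0.003], [-0.135, 0.991, -0.003], [-0.002, -0.003, -1.0]]
force: [0.1, 0.8, -0.5]
opening: 0.007
```

```bash
python3 - <<'E'
from h import *
f=cam('wrist');g=cv2.cvtColor(f['color'],7)
u,v=proj(f,(.7102,.0495,.112));print('pred',u,v)
r=g[int(v)-45:290,int(u)-45:int(u)+45]
m=(r<40).astype(np.uint8);k,l,s,c=cv2.connectedComponentsWithStats(m)
for i in range(1,k):
    if s[i,4]>100:
        q=c[i]+[int(u)-45,int(v)-45];print(s[i].tolist(),q.round(1),ray(f,*q,.112).round(4))
plan((.7102,.0495,.083,187.7))
save('w16',f,(200,120,440,320),3)
E
```

```text
pred 314.1438863343678 245.2008491672495
t 48.92 p [0.7103 0.0505 0.162 ] yaw -172.2 F [-0.1 -0.3  0.3] op 0.004 j [-5, 38, 70, 0, 72, -103]
(0.7102, 0.0495, 0.083, 187.7) lin [0.04, -0.07, 7.9] ang [-0.003, 0.002, 0.001] rows 1.9
```

View pics/w16.png

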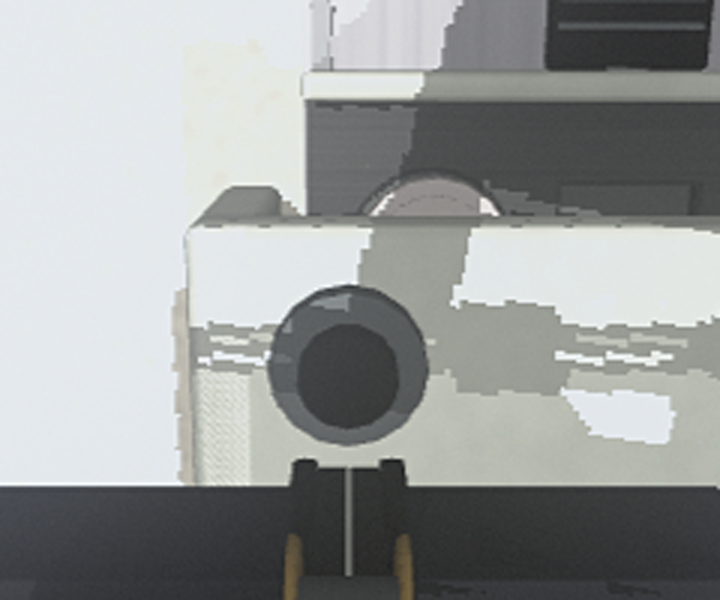

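The tray is home, with the gap and front dish visible. The button is at (316,246), matching the prediction (314,245). Pressing.

>>> {"op": "move_arm", "data": {"linear": [[0, 0, 3], [0, 0, 5.5], [0, 0, 7], [0, 0, 8], [0, 0, 8.2], [0, 0, 8.2], [0, 0, 8.2]], "angular": [[0, 0, 0], [0, 0, 0], [0, 0, 0], [0, 0, 0], [0, 0, 0], [0, 0, 0], [0, 0, 0]], "fingers": [1, 1, 1, 1, 1, 1, 1]}}

```text
time_s: 49.5
position: [0.7116, 0.0503, 0.0814]
tcp_rot: [[-0.991, -0.135, 0.005], [-0.135, 0.991, -0.003], [-0.005, -0.004, -1.0]]
force: [0.7, -0.4, 0.7]
opening: 0.006
```

>>> {"op": "move_arm", "data": {"linear": [[0, 0, 0.2], [0, 0, 0.4], [0, 0, 0.6], [0, 0, 0.7], [0, 0, 0.7], [0, 0, 0.7]], "angular": [[0, 0, 0], [0, 0, 0], [0, 0, 0], [0, 0, 0], [0, 0, 0], [0, 0, 0]], "fingers": [1, 1, 1, 1, 1, 1]}}

```text
time_s: 50.0
position: [0.7121, 0.0502, 0.0749]
tcp_rot: [[-0.991, -0.135, 0.006], [-0.135, 0.991, -0.003], [-0.006, -0.004, -1.0]]
force: [-0.2, -0.1, 1.9]
opening: 0.006
```

>>> {"op": "move_arm", "data": {"linear": [[0, 0, 0.2], [0, 0, 0.4], [0, 0, 0.55], [0, 0, 0.55], [0, 0, 0.55]], "angular": [[0, 0, 0], [0, 0, 0], [0, 0, 0], [0, 0, 0], [0, 0, 0]], "fingers": [1, 1, 1, 1, 1]}}

```text
time_s: 50.42
position: [0.7122, 0.0502, 0.0699]
tcp_rot: [[-0.991, -0.135, 0.006], [-0.135, 0.991, -0.003], [-0.006, -0.004, -1.0]]
force: [-1.0, 0.3, 4.4]
opening: 0.003
```

>>> {"op": "move_arm", "data": {"linear": [[0, 0, 0.15], [0, 0, 0.3], [0, 0, 0.3], [0, 0, 0.3]], "angular": [[0, 0, 0], [0, 0, 0], [0, 0, 0], [0, 0, 0]], "fingers": [1, 1, 1, 1]}}

```text
time_s: 50.75
position: [0.7122, 0.0502, 0.0696]
tcp_rot: [[-0.991, -0.135, 0.007], [-0.135, 0.991, -0.003], [-0.007, -0.004, -1.0]]
force: [-4.6, 0.4, 13.6]
opening: 0.007
```

The button bottomed out at 13.6 N. Retreating straight up and doing a last check.

>>> {"op": "move_arm", "data": {"linear": [[0, 0, -2], [0, 0, -5], [0, 0, -9], [4, 0, -11], [8, 0, -11], [8, 0, -11], [8, 0, -11], [8, 0, -11]], "angular": [[0, 0, 0], [0, 0, 0], [0, 0, 0], [0, 0, 0], [0, 0, 0], [0, 0, 0], [0, 0, 0], [0, 0, 0]], "fingers": [1, 1, 1, 1, 1, 1, 1, 1]}}

```text
time_s: 51.42
position: [0.6324, 0.0396, 0.1789]
tcp_rot: [[-0.991, -0.135, 0.008], [-0.135, 0.991, -0.003], [-0.007, -0.004, -1.0]]
force: [0.4, -0.2, 0.3]
opening: 0.007
```

```bash
python3 - <<'E'
from h import *
import pickle
plan()
D=pickle.load(open('side0.pkl','rb'));f=cam('side')
a=cv2.cvtColor(D['color'],7).astype(int);b=cv2.cvtColor(f['color'],7)
pa=proj(f,(.4813+.991*.10+.134*.08,.1057+.134*.10-.991*.08,.062));pb=proj(f,(.4813+.991*.18+.134*.08,.1057+.134*.18-.991*.08,.062))
print([(round(.13+.03*i/12,4),int(cv2.getRectSubPix(b,(1,1),tuple((pa+(pb-pa)*(.03+.03*i/12)/.08).tolist()))[0,0])) for i in range(13)])
# bystanders unchanged (vials, forceps, cup regions)
d=np.abs(a-b.astype(int))
for n,(x0,y0,x1,y1) in dict(vial1=(425,252,447,292),vial2=(497,308,527,348),forceps=(314,398,370,443),cup=(215,108,255,172)).items(): print(n,'changed px',int((d[y0:y1,x0:x1]>40).sum()))
# block on mat: bright blob inside mat
m=(b[160:216,172:222]>60).astype(np.uint8);k,l,s,c=cv2.connectedComponentsWithStats(m)
print([(s[i].tolist(),ray(f,*(c[i]+[172,160]),.02).round(3).tolist()) for i in range(1,k) if 30<s[i,4]<500])
E
```

```text
t 51.42 p [0.6324 0.0396 0.1789] yaw -172.2 F [ 0.4 -0.2  0.3] op 0.007 j [-6, 31, 82, 0, 67, -104]
[(0.13, 72), (0.1325, 72), (0.135, 71), (0.1375, 71), (0.14, 72), (0.1425, 72), (0.145, 74), (0.1475, 81), (0.15, 94), (0.1525, 98), (0.155, 88), (0.1575, 64), (0.16, 48)]
vial1 changed px 0
vial2 changed px 0
forceps changed px 0
cup changed px 0
[]
```

```bash
python3 -c "
from rig import hand_in
print(hand_in())"
```

```text
the job is handed in; nothing more can be done
None
```

The job is done and handed in at about 51 s of robot time, in the order you asked.

- **Block and dishes:** The calibration block went onto the round black mat first. The four dishes on the bench then went into nests of their own shape: one square and three rounds. Each dish reached seated height, with its bottom at 33 mm.
- **Tray and button:** I pressed the lever to its stop, pushed the tray in to its hard stop (18 N), and last pressed the start button until it bottomed out (13.6 N). The arm ended clear of everything.

**Last checks:**
- The side view put the tray's front panel at 0.150 m of travel, so the tray is home.
- The vials, forceps and pen cup showed no changed pixels.
- The block and dishes looked flat in the picture taken before I pushed the tray in.

**What failed or disagreed:**
- The first block grasp missed, because the fingers close slowly and the tips sit about 34 mm above the reported TCP. I used that offset from then on.
- The scene and wrist cameras differed by about 6 mm. I picked and placed from the wrist camera, so this cancelled out.
- The final automatic check for the block on the mat found nothing. The block was last confirmed in that earlier picture.

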